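# Drift a bearing cup square into a tilted housing

## Robot

A 6-joint arm with a two-finger parallel gripper is mounted at the origin on the work surface. World frame = base frame: x ahead of the robot, y to its left, z up, the work surface at z = 0. Lengths are in m, angles in rad, forces in N, time in s.
With the tool pointing down it reaches from about 0.3 to 0.875 m from the base axis. Payload 6.4 kg.
Tool frame: the origin (TCP) lies midway between the tips of the shut fingers; the grasp point (between the pads) lies ctrl.grip_depth behind it (ctrl.grip_depth is the distance from the TCP to the grasp point, in m); x points along the fingers, y is the direction in which the jaws open and shut, and the axes are right-handed (so a half turn about x gives the same grasp; the last joint's range is limited). The gripper opens to 85 mm and grips with 20 to 120 N. Pads are 22 mm wide; open, the fingers measure 114 mm over their backs; the gripper's body (76 mm by 85 mm) begins 54 mm behind the grasp point. The pads swing forward as they close: fully open they stand 13 mm farther back than shut.
Start: joints at [1.11, 0.181, 1.607, -0, 1.354, -0.206], TCP at [0.145, 0.556, 0.231] pointing down, gripper open.
Joint ranges: [-2.99, 2.99], [-0.89, 2.07], [0.3, 2.58], [-1.14, 4.28], [0, 2.63], [-3.12, 3.12]. Speed limits (rad/s): [2.57, 2.57, 3.01, 3.14, 3.14, 3.14].

## Interface

Orientations are given as a unit quaternion [w, x, y, z].
In Python, from bench import ctrl gives the robot as it stands.
- The arm moves only by the tool carry_out, never from a script. Its argument "motion" is one flat list of numbers, 7 for each row, row after row: the turn, a rotation vector about the tool's x, y, z in degrees, then the shift along the tool's x, y, z in m, then the gripper's target within -1 to 1 (shut at 1, half-way at 0, fully open at -1). A call has 1 to 10 rows; each row shifts and turns the pose as measured when the row begins, along the tool's axes as they then stand; what a row does not reach is not made up. A row lasts 1/10 s, in which the tool goes at most 50 mm and 8.59 degrees, less where a joint would pass 70% of its speed; a pose out of reach is approached as far as the arm can. A call with a gripper value outside its range is refused whole. The fingers move at their own pace and stop on an object; the grip force is fixed at half the most. Time passes only in rows, so rows that do not move let the fingers close. It gives the time, the measured TCP pose, the force and the opening at its end, in the units of the state.
- ctrl.get_obs(): the state, without advancing time (a new reading comes with each control period).
- ctrl.camera(name): name is "scene" or "top"; returns the picture (420x560x3 uint8, blue, green, red); there is no depth.
- ctrl.camera_params(name): a dict with "mtx" (3x3 intrinsics, pixels), "k1" (the pictures are not rectified: a ray, as slopes to the right and down, at radius r is drawn at 1 + k1 r^2 times it, then the intrinsics apply), "pose" (4x4, takes a point from camera to world coordinates). Camera axes: x right, y down, z forward; pixel columns grow to the right and rows downward; lengths in m; the calibration is good to about 2 mm. A picture is of the moment at which its call begins. camera_params takes no time and is no camera call.
- ctrl.hand_in(): hands the job in, once; it reports no verdict.
Trained networks look in the newest picture that a camera, given by its name, has taken for a name from the list of things; names that differ only in an ending like _2 or _b are one class to them, and where a whole thing is asked for, a point or a joint stands for the part that bears it (a point fixed in the world has none). Each returns a list of dicts, best first, with "conf" (0 to 1); they miss things now and then, are a little off and sometimes report something else, mostly with a low value. They report only what shows in the picture. A call takes as long as a camera call. They do not tell look-alikes from the thing itself.
- ctrl.boxes_of(camera, thing): "point" ([x, y, z] in m, in the coordinates of the camera as it stood for that picture, good to about 4 mm: the middle of the surface that is visible of it).
- ctrl.trace(camera, thing): "pixels" (420x560 bool, what is visible of it).
- ctrl.landmark_of(camera, thing): "point" ([x, y, z] in m, in the coordinates of the camera as it stood for that picture, good to about 4 mm: a listed point, or the origin of a listed thing).
The state is a dict: "time_s": time; "q": joint angles; "dq": joint speeds; "joint_efforts": joint torques, N m; "eef_pos": TCP position; "eef_rot": TCP orientation; "wrist_force": force on the tool from outside, world axes, zero at the start; "torque": the same for the moment, N m; "opening": opening from 0.0 (shut) to 1.0 (fully open).
Only numpy, scipy, OpenCV 4.12 (cv2) and the standard library are available. Lean on these libraries where they do the work, as an engineer would, in place of code of your own. Each camera call takes 0.05 s, during which the arm holds its last target. There are 200 camera calls.

## Task

Take the square-bodied drift from the tool stand and, striking only with its nose and in line with the bore, tap the bearing cup in the tilted housing fully home, working alternately around its rim on whichever side stands high so that it never cocks. Then stand the drift nose-down in the stand again, in the empty hole. Do not touch the cup with the gripper, and leave the other tools, the oil bottle and the tin where they are.

Things in the scene. Friction and masses are not known exactly. Their poses are not given: they have to be found in the camera images.
- bore_mouth (a point): Centre of the bore's mouth (61 mm across) in the top face of a grey bearing housing, 110 x 110 x 50 mm, fixed in a dark steel cradle. z is the bore's axis, pointing out; it leans 28 degrees (0.49 rad) from vertical, direction varying. The mouth lies about 94 mm above the bench. A fixed spindle 18 mm across stands on the axis and ends 18 mm above the face; bolt heads in the corners are 5 mm high.
- cup_rim (a point): Centre of the top rim of the steel bearing cup, a plain ring 60 mm outside, 40 mm inside, 22 mm tall, started in the bore around the spindle; z is the cup's own axis, pointing out. At the start the rim's centre stands 9 to 11 mm above the housing's face along the bore, cocked up to 3.5 degrees in any direction; fully home on its shoulder the rim is 2 mm above the face all round.
- drift_mid (a point): Centre (half-way up) of the drift, a loose steel bar 110 mm long: lower 42 mm a round nose 13 mm across with a flat end, upper 68 mm square, 16 x 16 mm, faces along its x and y. z points away from the nose, whose end lies 55 mm along -z. It starts upright in a hole of the stand, nose down on the hole's floor 10 mm above the bench, faces turned up to 0.2 rad from the stand's. 0.13 to 0.24 kg.
- stand_hole0 (a point): Centre of the mouth of hole 0 of the fixed wooden tool stand (block 70 x 180 mm, 45 mm tall); z up, y along the row of three holes, which are 55 mm apart. Holes are 15.5 mm across and 35 mm deep. One holds the drift, the others the two other tools, in any order.
- stand_hole1 (a point): Centre of the mouth of hole 1 of the fixed wooden tool stand (block 70 x 180 mm, 45 mm tall); z up, y along the row of three holes, which are 55 mm apart. Holes are 15.5 mm across and 35 mm deep. One holds the drift, the others the two other tools, in any order.
- stand_hole2 (a point): Centre of the mouth of hole 2 of the fixed wooden tool stand (block 70 x 180 mm, 45 mm tall); z up, y along the row of three holes, which are 55 mm apart. Holes are 15.5 mm across and 35 mm deep. One holds the drift, the others the two other tools, in any order.
- punch_mid (a point): Middle of a bystander: round plain steel punch, 13.6 mm across, 98 mm long, upright in the stand. Leave it there.
- burnisher_mid (a point): Middle of a bystander: tool with a steel shank and a round pear-shaped dark wooden handle 26 mm across, 102 mm long, upright in the stand. Leave it there.
- oil: A bystander: amber oil bottle, 42 mm across, 100 mm tall, standing beside the cradle; origin at the centre of its underside.
- tin: A bystander: flat round metal tin, 64 mm across, 45 mm tall, beyond the cradle; origin at the centre of its underside.
- lamp: Fixed bench lamp beyond and to the right of the cradle: foot 90 mm across, upright post, small shade at its top tilted towards the robot, reaching 30 to 100 mm from the post along its -x and up to 0.29 m high; origin under the post, x as the robot's.
- mandrel: Fixed ring mandrel, an obstacle: tapered upright steel rod, 25 mm across at its foot and 16 mm at its top, 210 mm high, in a wooden base 70 x 70 x 30 mm; origin at the centre of its underside.
- drift: The drift itself, origin at the centre of the nose's flat end, axes as drift_mid.
- cup: The bearing cup, origin and axes as cup_rim. Tight fit: a push of about 8 to 12 N along the bore on one place of the rim sinks that side alone; the opposite side stays, and the cup stays as it is left. More than 5.7 degrees (0.10 rad) out of line with the bore, which is one side about 4 mm too deep, it is cocked and the job spoilt.
Mind the look-alikes: they are no part of the job. Leave any pink or red look-alike of the part that bears stand_hole0 alone.

How it is judged:
By the outcome, as a careful person would: the job done as asked, in the order asked, and still so for the second after the job is handed in, with the robot touching nothing.
It also fails if it takes over 61 s, if anything falls off the work surface, if the arm or the gripper's body presses on something with over 40 N, if the wrist force passes 120 N, or if a joint passes its speed limit or range.

## Working session

There is one attempt and no reset: what is moved stays moved. The work goes in short steps, Python scripts to look and compute and a tool call to move; the robot and the scene stay as the last step left them, time stands still between calls to the robot, and variables do not carry over. Pictures are saved under pics/ and viewed, about 8 in all and at most 12, crops included, and the job is handed in when it is done.

Besides the shell and the picture viewer there is one more tool, called after "Request:" as a command line: name --argument value ..., lists and objects as JSON in quotes. carry_out: Moves the arm, as the interface text tells. Its arguments: {"type":"object","properties":{"motion":{"type":"array"}},"required":["motion"]}

```bash
ls; mkdir -p pics; cat > h.py <<'E'
import numpy as np, cv2
from scipy.spatial.transform import Rotation as R
from bench import ctrl
def w(cam,p):
    P=np.array(ctrl.camera_params(cam)["pose"]); return P[:3,:3]@np.array(p)+P[:3,3]
def proj(cam,p):
    c=ctrl.camera_params(cam); P=np.array(c["pose"]); q=P[:3,:3].T@(np.array(p)-P[:3,3])
    s=q[:2]/q[2]; s=s*(1+c["k1"]*(s@s)); M=np.array(c["mtx"]); return (M@[s[0],s[1],1])[:2]
def ray(cam,uv):
    c=ctrl.camera_params(cam); P=np.array(c["pose"]); M=np.array(c["mtx"])
    d=np.linalg.inv(M)@[uv[0],uv[1],1]; s=d[:2].copy()
    for _ in range(20): s=d[:2]/(1+c["k1"]*(s@s))
    v=P[:3,:3]@np.array([s[0],s[1],1]); return P[:3,3],v/np.linalg.norm(v)
E
python3 - <<'E'
from h import *
o=ctrl.get_obs(); print({k:np.round(v,3) for k,v in o.items()}, ctrl.grip_depth)
for c in("scene","top"):
    im=ctrl.camera(c); cv2.imwrite(f"pics/{c}0.png",im)
    p=ctrl.camera_params(c); print(c,np.round(p["mtx"],1).tolist(),p["k1"],np.round(p["pose"],3).tolist())
    for t in["bore_mouth","cup_rim","drift_mid","stand_hole0","stand_hole1","stand_hole2","punch_mid","burnisher_mid","oil","tin","lamp","mandrel"]:
        for d in ctrl.landmark_of(c,t)[:3]:
            x=w(c,d["point"]); print(c,t,round(d["conf"],2),np.round(x,3),np.round(proj(c,x)))
E
```

```text
pics
{'time_s': np.float64(0.0), 'q': array([ 1.11 ,  0.182,  1.608,  0.   ,  1.354, -0.206]), 'dq': array([-0.001, -0.001, -0.   , -0.   , -0.001, -0.002]), 'joint_efforts': array([-1.0000e-03, -4.4486e+01, -3.5134e+01, -0.0000e+00,  9.0000e-03,
        0.0000e+00]), 'eef_pos': array([0.145, 0.556, 0.23 ]), 'eef_rot': array([ 0.701,  0.089,  0.702, -0.09 ]), 'wrist_force': array([ 0.468, -0.602,  0.384]), 'torque': array([ 0.027, -0.003,  0.019]), 'opening': np.float64(0.999)} 0.0187
scene [[431.8, 0.0, 277.6], [0.0, 431.8, 209.7], [0.0, 0.0, 1.0]] -0.015150086048020255 [[-0.616, 0.638, -0.462, 0.961], [0.787, 0.5, -0.361, 0.309], [0.001, -0.586, -0.81, 0.82], [0.0, 0.0, 0.0, 1.0]]
scene bore_mouth 0.61 [ 0.522 -0.044  0.095] [274. 195.]
scene cup_rim 0.75 [0.516 0.243 0.061] [391. 275.]
scene cup_rim 0.66 [ 0.525 -0.046  0.101] [273. 194.]
scene drift_mid 0.73 [0.513 0.193 0.065] [370. 259.]
scene stand_hole0 0.96 [0.342 0.237 0.045] [427. 221.]
scene stand_hole0 0.94 [0.516 0.187 0.046] [365. 264.]
scene stand_hole0 0.93 [0.341 0.175 0.046] [402. 206.]
scene stand_hole1 0.96 [0.34
[... 1213 characters left out ...]
0.76 [0.34  0.283 0.051] [159. 299.]
top stand_hole1 0.83 [0.513 0.243 0.048] [179. 226.]
top stand_hole1 0.8 [0.696 0.367 0.044] [137. 154.]
top stand_hole1 0.76 [0.34  0.283 0.051] [159. 299.]
top stand_hole2 0.83 [0.513 0.243 0.048] [179. 226.]
top stand_hole2 0.8 [0.696 0.367 0.044] [137. 154.]
top stand_hole2 0.76 [0.34  0.283 0.051] [159. 299.]
top punch_mid 0.52 [0.508 0.299 0.055] [156. 228.]
top burnisher_mid 0.59 [0.514 0.244 0.059] [178. 225.]
top oil 0.67 [ 0.543 -0.358 -0.001] [424. 219.]
top tin 0.8 [ 0.75  -0.082  0.001] [314. 139.]
top lamp 0.62 [ 0.723 -0.267  0.002] [386. 150.]
top lamp 0.38 [0.663 0.112 0.001] [238. 171.]
top mandrel 0.77 [ 0.664  0.112 -0.   ] [238. 171.]
```

View pics/scene0.png

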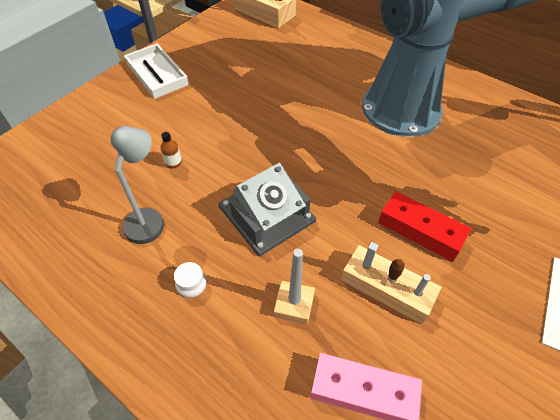

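View pics/top0.png

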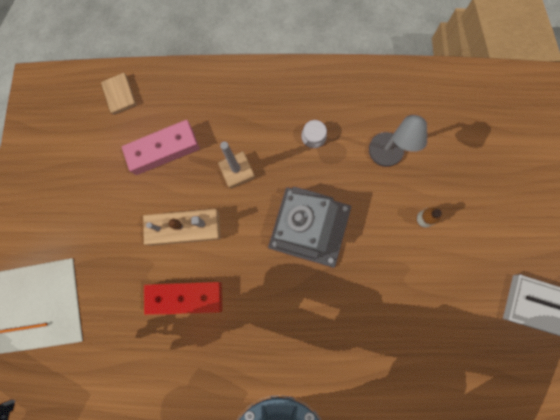

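The real stand is the wooden one at scene (392,280). The red one at (425,225) and the pink one at (368,385) are look-alikes and stay untouched. In the wooden stand:
- **Drift candidate:** the bar at scene (370,255), top (198,221), which looks square.
- **Burnisher:** the dark handle at (397,268).
- **Punch:** the thin bar at (423,284).

I'll confirm the drift in an enlarged crop.

```bash
python3 - <<'E'
import cv2,numpy as np
s=cv2.imread("pics/scene0.png");t=cv2.imread("pics/top0.png")
def c(im,x,y,wd,h,W,H): return cv2.resize(im[y:y+h,x:x+wd],(W,H),interpolation=cv2.INTER_CUBIC)
a=np.hstack([c(s,215,155,104,100,416,300) if 0 else c(s,215,155,104,78,400,300),c(s,340,230,104,78,400,300)])
b=np.hstack([c(t,262,180,96,72,400,300),c(t,138,190,96,72,400,300)])
cv2.imwrite("pics/c1.png",np.vstack([a,b]))
E
```

```text
(no output)
```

View pics/c1.png

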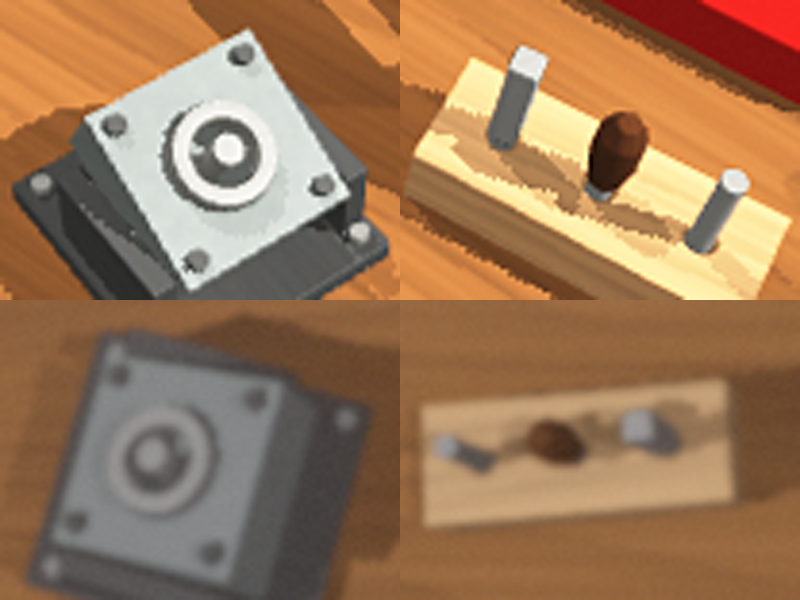

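The crop shows the square-section bar at scene (370,255), in the hole at the end of the wooden stand. It has a flat square top, while the other two are the round punch and the pear-handled burnisher, so this is the drift. Next I fit the housing face corners and the drift.

```bash
cat >> h.py <<'E'
def up(img_c,cam,uv):
    pass
E
python3 - <<'E'
from h import *
from scipy.optimize import least_squares, minimize
C={"scene":[(248,30),(82,120),(187,292),(350,197)],"top":[(230,280),(285,77),(100,52),(53,243)]}
obs={"scene":np.array([(215+x*104/400,155+y*78/300) for x,y in C["scene"]]),
     "top":np.array([(262+x*96/400,180+y*72/300) for x,y in C["top"]])}
loc=np.array([(-1,-1,0),(1,-1,0),(1,1,0),(-1,1,0)])*.055
def Rm(az,ps,t=np.radians(28)):
    return R.from_rotvec(t*np.array([-np.sin(az),np.cos(az),0]))*R.from_euler("z",ps)
def res(p,full=True):
    c=p[:3]; W=Rm(p[3],p[4],p[5]).apply(loc)+c
    r=[]
    for k in obs: r+=list((np.array([proj(k,x) for x in W])-obs[k]).ravel())
    return np.array(r+[ (p[5]-np.radians(28))*200,(p[2]-.094)*300])
best=min((least_squares(res,[.527,-.048,.094,a,0,np.radians(28)]) for a in np.arange(0,6.3,.7)),key=lambda s:s.cost)
p=best.x; print("housing",np.round(p,4),"tilt deg",np.degrees(p[5]),"cost",best.cost); print(np.round(best.fun,1))
ax=Rm(p[3],p[4],p[5]).apply([0,0,1]); print("axis",ax)
# drift
ctrl.camera("scene");ctrl.camera("top")
M={}
for k in("scene","top"):
    for d in ctrl.trace(k,"drift_mid")[:2]:
        m=d["pixels"]; ys,xs=np.nonzero(m); print(k,d["conf"],m.sum(),xs.mean(),ys.mean())
        if abs(xs.mean()-{"scene":370,"top":198}[k])<12: M.setdefault(k,m)
a=np.array([[x,y,z] for x in(-.008,.008) for y in(-.008,.008) for z in(.052,.12)])
th=np.linspace(0,6.28,16,endpoint=False); b=np.array([[.0065*np.cos(t),.0065*np.sin(t),z] for t in th for z in(.045,.052)])
def ren(k,q):
    im=np.zeros((1680,2240),np.uint8)
    for pts in(a,b):
        W=R.from_euler("z",q[2]).apply(pts)+[q[0],q[1],0]
        uv=np.array([proj(k,x) for x in W])*4+1.5
        cv2.fillConvexPoly(im,cv2.convexHull(np.round(uv).astype(np.int32)),1)
    return cv2.resize(im.astype(np.float32),(560,420),interpolation=cv2.INTER_AREA)
def cost(q):
    return sum(np.abs(ren(k,q)-M[k]).sum() for k in M)
for y0 in(-.1,.08,.25):
    s=minimize(cost,[.517,.19,y0],method="Nelder-Mead",options=dict(initial_simplex=np.array([[.517,.19,y0],[.521,.19,y0],[.517,.194,y0],[.517,.19,y0+.15]]),maxiter=80)); print("drift",np.round(s.x,4),s.fun)
for k,uv in(("scene",(373.8,246.4)),("top",(194.9,220))):
    o,v=ray(k,uv); print(k,"drift top",np.round(o+v*(.12-o[2])/v[2],4))
st=ctrl.get_obs(); Rt=R.from_quat(np.roll(st["eef_rot"],-1)); print("tool axes\n",np.round(Rt.as_matrix(),3), st["time_s"])
E
```

```text
Traceback (most recent call last):
  File "h.py", line 7, in proj
    c=ctrl.camera_params(cam); P=np.array(c["pose"]); q=P[:3,:3].T@(np.array(p)-P[:3,3])
ValueError: time passes only in moves, steps and waits
```

```bash
cat > h.py <<'E'
import numpy as np, cv2
from functools import lru_cache
from scipy.spatial.transform import Rotation as R
from bench import ctrl
@lru_cache(None)
def par(cam):
    c=ctrl.camera_params(cam); return np.array(c["mtx"]),c["k1"],np.array(c["pose"])
def w(cam,p):
    P=par(cam)[2]; return P[:3,:3]@np.array(p)+P[:3,3]
def proj(cam,p):
    M,k,P=par(cam); q=P[:3,:3].T@(np.array(p)-P[:3,3])
    s=q[:2]/q[2]; s=s*(1+k*(s@s)); return (M@[s[0],s[1],1])[:2]
def ray(cam,uv):
    M,k,P=par(cam); d=np.linalg.inv(M)@[uv[0],uv[1],1]; s=d[:2].copy()
    for _ in range(20): s=d[:2]/(1+k*(s@s))
    v=P[:3,:3]@np.array([s[0],s[1],1]); return P[:3,3],v/np.linalg.norm(v)
E
cat > fit.py <<'E'
from h import *
from scipy.optimize import least_squares, minimize
C={"scene":[(248,30),(82,120),(187,292),(350,197)],"top":[(230,280),(285,77),(100,52),(53,243)]}
obs={"scene":np.array([(215+x*104/400,155+y*78/300) for x,y in C["scene"]]),
     "top":np.array([(262+x*96/400,180+y*72/300) for x,y in C["top"]])}
loc=np.array([(-1,-1,0),(1,-1,0),(1,1,0),(-1,1,0)])*.055
def Rm(az,ps,t=np.radians(28)):
    return R.from_rotvec(t*np.array([-np.sin(az),np.cos(az),0]))*R.from_euler("z",ps)
def res(p,full=True):
    c=p[:3]; W=Rm(p[3],p[4],p[5]).apply(loc)+c
    r=[]
    for k in obs: r+=list((np.array([proj(k,x) for x in W])-obs[k]).ravel())
    return np.array(r+[ (p[5]-np.radians(28))*200,(p[2]-.094)*300])
best=min((least_squares(res,[.527,-.048,.094,a,0,np.radians(28)]) for a in np.arange(0,6.3,.7)),key=lambda s:s.cost)
p=best.x; print("housing",np.round(p,4),"tilt deg",np.degrees(p[5]),"cost",best.cost); print(np.round(best.fun,1))
ax=Rm(p[3],p[4],p[5]).apply([0,0,1]); print("axis",ax)
ctrl.camera("scene");ctrl.camera("top")
M={}
for k in("scene","top"):
    for d in ctrl.trace(k,"drift_mid")[:2]:
        m=d["pixels"]; ys,xs=np.nonzero(m); print(k,d["conf"],m.sum(),xs.mean(),ys.mean())
        if abs(xs.mean()-{"scene":370,"top":198}[k])<12: M.setdefault(k,m)
a=np.array([[x,y,z] for x in(-.008,.008) for y in(-.008,.008) for z in(.052,.12)])
th=np.linspace(0,6.28,16,endpoint=False); b=np.array([[.0065*np.cos(t),.0065*np.sin(t),z] for t in th for z in(.045,.052)])
def ren(k,q):
    im=np.zeros((1680,2240),np.uint8)
    for pts in(a,b):
        W=R.from_euler("z",q[2]).apply(pts)+[q[0],q[1],0]
        uv=np.array([proj(k,x) for x in W])*4+1.5
        cv2.fillConvexPoly(im,cv2.convexHull(np.round(uv).astype(np.int32)),1)
    return cv2.resize(im.astype(np.float32),(560,420),interpolation=cv2.INTER_AREA)
def cost(q):
    return sum(np.abs(ren(k,q)-M[k]).sum() for k in M)
for y0 in(-.1,.08,.25):
    s=minimize(cost,[.517,.19,y0],method="Nelder-Mead",options=dict(initial_simplex=np.array([[.517,.19,y0],[.521,.19,y0],[.517,.194,y0],[.517,.19,y0+.15]]),maxiter=80)); print("drift",np.round(s.x,4),s.fun)
for k,uv in(("scene",(373.8,246.4)),("top",(194.9,220))):
    o,v=ray(k,uv); print(k,"drift top",np.round(o+v*(.12-o[2])/v[2],4))
st=ctrl.get_obs(); Rt=R.from_quat(np.roll(st["eef_rot"],-1)); print("tool axes\n",np.round(Rt.as_matrix(),3), st["time_s"])
E
python3 fit.py
```

```text
housing [ 0.5271 -0.0473  0.0942  1.3472 -0.2603  0.4883] tilt deg 27.979896943398042 cost 3.79897964696502
[-1.2  0.  -0.1 -0.1  0.5  0.1 -0.9 -0.5 -0.8  0.2 -1.4  0.8  0.9  0.2
 -0.3 -0.6 -0.1  0.1]
axis [0.10403552 0.45748153 0.88311226]
scene 0.67 215 369.42325581395346 255.40465116279069
top 0.65 120 198.45 222.15833333333333
top 0.59 955 234.55078534031415 166.99057591623037
drift [0.5183 0.1899 0.2101] 49.0625
drift [0.5182 0.1893 0.2908] 48.25
drift [0.5188 0.1897 0.3041] 45.4375
scene drift top [0.5171 0.1922 0.12  ]
top drift top [0.5186 0.1889 0.12  ]
tool axes
 [[ 0.     0.252  0.968]
 [ 0.     0.968 -0.252]
 [-1.     0.     0.   ]] 1.5
```

```bash
cat >> h.py <<'E'
def state():
    o=ctrl.get_obs(); return o,np.array(o["eef_pos"]),R.from_quat(np.roll(o["eef_rot"],-1))
def plan(p,r,pt,rt,n,grip):
    """rows from pose p,r to pt,rt in n equal steps"""
    rv=(r.inv()*rt).as_rotvec()/n; d=(np.array(pt)-p)/n; out=[]
    for i in range(n):
        sh=r.inv().apply(d); out.append([*np.round(np.degrees(rv),2),*np.round(sh,4),grip]); r=r*R.from_rotvec(rv)
    print("max step mm %.1f deg %.2f"%(np.linalg.norm(d)*1e3,np.degrees(np.linalg.norm(rv))))
    for o in out: print(*[float(x) for x in o],sep=", ",end=",\n")
def down(yaw):  # tool x down, tool y at world yaw
    y=np.array([np.cos(yaw),np.sin(yaw),0]); x=np.array([0,0,-1.]); return R.from_matrix(np.c_[x,y,np.cross(x,y)])
E
python3 - <<'E'
from h import *
o,p,r=state(); print(o["time_s"])
plan(p,r,[.518,.190,.18],down(.27),12,0)
E
```

```text
1.5
max step mm 43.8 deg 4.99
4.99, 0.0, -0.0, 0.0043, -0.0217, 0.0378, 0.0,
4.99, 0.0, -0.0, 0.0043, -0.0183, 0.0395, 0.0,
4.99, 0.0, -0.0, 0.0043, -0.0148, 0.041, 0.0,
4.99, 0.0, -0.0, 0.0043, -0.0112, 0.0421, 0.0,
4.99, 0.0, -0.0, 0.0043, -0.0075, 0.0429, 0.0,
4.99, 0.0, -0.0, 0.0043, -0.0037, 0.0434, 0.0,
4.99, 0.0, -0.0, 0.0043, 0.0001, 0.0436, 0.0,
4.99, 0.0, -0.0, 0.0043, 0.0039, 0.0434, 0.0,
4.99, 0.0, -0.0, 0.0043, 0.0076, 0.0429, 0.0,
4.99, 0.0, -0.0, 0.0043, 0.0113, 0.0421, 0.0,
4.99, 0.0, -0.0, 0.0043, 0.0149, 0.0409, 0.0,
4.99, 0.0, -0.0, 0.0043, 0.0185, 0.0395, 0.0,
```

Request:
carry_out --motion '[5,0,0,0.004,-0.0217,0.0378,0,5,0,0,0.004,-0.0183,0.0395,0,5,0,0,0.004,-0.0148,0.041,0,5,0,0,0.004,-0.0112,0.042,0,5,0,0,0.004,-0.0075,0.043,0,5,0,0,0.004,-0.0037,0.0434,0,5,0,0,0.004,0,0.0436,0,5,0,0,0.004,0.004,0.0434,0,5,0,0,0.004,0.0076,0.043,0,5,0,0,0.004,0.0113,0.042,0]'

```text
time_s: 2.5
eef_pos: [0.4602, 0.2414, 0.1919]
eef_rot: [0.594, 0.388, 0.593, -0.382]
wrist_force: [0.1, 0.2, 0.4]
opening: 0.502
```

```bash
python3 - <<'E'
from h import *
o,p,r=state(); print(o["time_s"],p,o["opening"],np.round(r.as_matrix(),3).tolist())
plan(p,r,[.518,.190,.17],down(.27),5,0)
E
```

```text
2.5 [0.46020331 0.2413506  0.19187091] 0.5019800106163443 [[0.005, 0.913, 0.408], [0.006, 0.408, -0.913], [-1.0, 0.007, -0.004]]
max step mm 16.1 deg 1.72
1.72, -0.05, -0.08, 0.0044, 0.0063, 0.0141, 0.0,
1.72, -0.05, -0.08, 0.0044, 0.0068, 0.0139, 0.0,
1.72, -0.05, -0.08, 0.0044, 0.0072, 0.0137, 0.0,
1.72, -0.05, -0.08, 0.0044, 0.0076, 0.0135, 0.0,
1.72, -0.05, -0.08, 0.0044, 0.008, 0.0132, 0.0,
```

Request:
carry_out --motion '[2.9,0,-0.1,0.0075,0.0105,0.0235,0,2.9,0,-0.1,0.0075,0.0115,0.023,0,2.9,-0.2,-0.2,0.0075,0.013,0.022,0,0,0,0,0,0,0,0]'

```text
time_s: 2.9
eef_pos: [0.5238, 0.1825, 0.1688]
eef_rot: [0.559, 0.434, 0.558, -0.433]
wrist_force: [-0.1, 0.4, 0.0]
opening: 0.499
```

```bash
python3 - <<'E'
from h import *
o,p,r=state(); print(o["time_s"],p,o["opening"])
plan(p,r,[.518,.190,.075],down(.27),5,0)
cv2.imwrite("pics/t1.png",cv2.resize(ctrl.camera("top")[150:270,120:280],(800,600),interpolation=cv2.INTER_CUBIC))
E
```

```text
2.9 [0.52375628 0.18245386 0.16881282] 0.49880300870879535
max step mm 18.9 deg 0.21
-0.21, 0.01, -0.02, 0.0188, -0.0008, -0.0018, 0.0,
-0.21, 0.01, -0.02, 0.0188, -0.0008, -0.0018, 0.0,
-0.21, 0.01, -0.02, 0.0188, -0.0007, -0.0018, 0.0,
-0.21, 0.01, -0.02, 0.0188, -0.0007, -0.0018, 0.0,
-0.21, 0.01, -0.02, 0.0188, -0.0007, -0.0018, 0.0,
```

Request:
carry_out --motion '[-1,0,-0.1,0.01,-0.0038,-0.009,0,0,0,0,0,0,0,0]'

```text
time_s: 3.15
eef_pos: [0.5154, 0.1927, 0.1585]
eef_rot: [0.563, 0.427, 0.564, -0.427]
wrist_force: [0.2, -0.8, -0.4]
opening: 0.497
```

```bash
python3 - <<'E'
from h import *
o,p,r=state(); print(o["time_s"],p,np.round(r.as_matrix(),3).tolist())
plan(p,r,[.518,.190,.075],down(.27),5,0)
E
```

```text
3.15 [0.51536504 0.19270527 0.15854559] [[-0.001, 0.963, 0.271], [0.001, 0.271, -0.963], [-1.0, -0.001, -0.001]]
max step mm 16.7 deg 0.05
0.05, -0.01, 0.01, 0.0167, 0.0004, 0.0007, 0.0,
0.05, -0.01, 0.01, 0.0167, 0.0004, 0.0007, 0.0,
0.05, -0.01, 0.01, 0.0167, 0.0004, 0.0007, 0.0,
0.05, -0.01, 0.01, 0.0167, 0.0004, 0.0007, 0.0,
0.05, -0.01, 0.01, 0.0167, 0.0004, 0.0007, 0.0,
```

Request:
carry_out --motion '[0,0,0,0.004,0.0018,0.0033,0,0,0,0,0.018,0,0,0,0,0,0,0.02,0,0,0,0,0,0,0.02,0,0,0,0,0,0,0.015,0,0,0,0,0,0,0,0,0,0]'

```text
time_s: 3.75
eef_pos: [0.5164, 0.1947, 0.0804]
eef_rot: [0.566, 0.425, 0.565, -0.423]
wrist_force: [-0.3, -0.2, -0.7]
opening: 0.498
```

```bash
python3 - <<'E'
from h import *
o,p,r=state(); print(o["time_s"],p,np.round(r.as_matrix(),3).tolist())
plan(p,r,[.518,.190,.075],down(.27),1,0)
s=ctrl.camera("scene")[190:310,320:480]; t=ctrl.camera("top")[170:290,130:290]
cv2.imwrite("pics/t2.png",np.hstack([cv2.resize(x,(400,300),interpolation=cv2.INTER_CUBIC) for x in(s,t)]))
E
```

```text
3.75 [0.51637912 0.19467268 0.08043262] [[0.003, 0.96, 0.281], [0.001, 0.281, -0.96], [-1.0, 0.003, -0.001]]
max step mm 7.3 deg 0.88
0.85, -0.03, -0.19, 0.0054, 0.0002, 0.0049, 0.0,
```

View pics/t2.png

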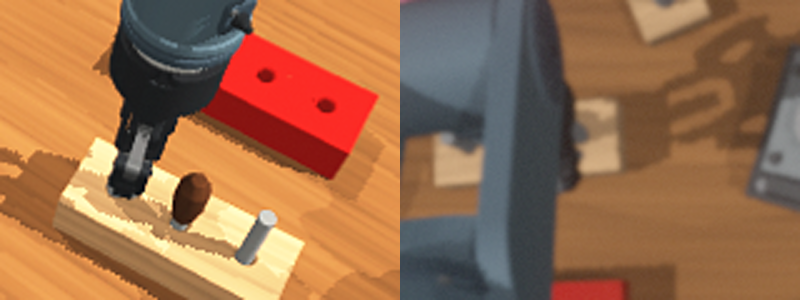

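The fingers straddle the drift at crop (130,180), clear of the burnisher. I'll correct 5 mm along the pads, go down, then close.

Request:
carry_out --motion '[0.5,0,0,0.0045,0.0005,0.0045,0,0,0,0,0,0,0,0,0,0,0,0,0,0,0]'

```text
time_s: 4.15
eef_pos: [0.5218, 0.1909, 0.0806]
eef_rot: [0.567, 0.43, 0.561, -0.423]
wrist_force: [0.4, 0.3, 0.1]
opening: 0.502
```

```bash
python3 - <<'E'
from h import *
o,p,r=state(); print(o["time_s"],p,np.round(r.as_matrix(),3).tolist(),np.abs(o["dq"]).max())
plan(p,r,[.518,.190,.075],down(.27),1,0)
E
```

```text
4.15 [0.52182422 0.190936   0.0806397 ] [[0.011, 0.962, 0.273], [0.003, 0.273, -0.962], [-1.0, 0.012, 0.001]] 0.0068356023417701335
max step mm 6.9 deg 0.75
0.35, 0.03, -0.66, 0.0056, -0.004, -0.0001, 0.0,
```

Request:
carry_out --motion '[0,0,0,0,0,0,0]'

```text
time_s: 4.25
eef_pos: [0.5222, 0.1909, 0.0812]
eef_rot: [0.567, 0.43, 0.561, -0.423]
wrist_force: [-0.6, 0.3, 0.8]
opening: 0.504
```

Request:
carry_out --motion '[0,0,0,0,0,0,0]'

```text
time_s: 4.35
eef_pos: [0.5226, 0.1909, 0.0816]
eef_rot: [0.567, 0.43, 0.561, -0.423]
wrist_force: [-1.0, -0.5, 0.6]
opening: 0.498
```

Request:
carry_out --motion '[0,0,-0.5,0.005,-0.004,0,0]'

```text
time_s: 4.45
eef_pos: [0.5196, 0.1899, 0.0774]
eef_rot: [0.566, 0.428, 0.562, -0.425]
wrist_force: [0.1, -0.1, 0.1]
opening: 0.501
```

Request:
carry_out --motion '[0,0,0,0,0,0,0]'

```text
time_s: 4.55
eef_pos: [0.5186, 0.1897, 0.0765]
eef_rot: [0.565, 0.428, 0.563, -0.425]
wrist_force: [-0.2, 0.0, -0.9]
opening: 0.502
```

```bash
python3 - <<'E'
from h import *
o,p,r=state(); print(o["time_s"],p,np.round(r.as_matrix(),3).tolist(),np.abs(o["dq"]).max(),o["q"])
plan(p,r,[.518,.190,.075],down(.27),1,0)
E
```

```text
4.55 [0.51860741 0.18972912 0.07652763] [[0.004, 0.962, 0.272], [0.0, 0.272, -0.962], [-1.0, 0.004, 0.001]] 0.016377200517859312 [ 1.35912499e-01  3.19298478e-01  1.78189776e+00 -3.24287995e-04
  1.03593332e+00 -1.39842535e-01]
max step mm 1.7 deg 0.43
0.34, 0.05, -0.25, 0.0015, -0.0005, -0.0004, 0.0,
```

Request:
carry_out --motion '[0,0,-0.2,0.0015,-0.0005,0,1,0,0,0,0,0,0,1,0,0,0,0,0,0,1,0,0,0,0,0,0,1]'

```text
time_s: 4.95
eef_pos: [0.518, 0.1896, 0.0747]
eef_rot: [0.564, 0.426, 0.564, -0.427]
wrist_force: [0.3, -0.4, 0.5]
opening: 0.181
```

Request:
carry_out --motion '[0,0,0,0,0,0,1,0,0,0,0,0,0,1]'

```text
time_s: 5.15
eef_pos: [0.518, 0.1896, 0.0747]
eef_rot: [0.564, 0.426, 0.564, -0.427]
wrist_force: [-0.3, -0.4, -0.3]
opening: 0.179
```

```bash
python3 - <<'E'
from h import *
o,p,r=state(); print(o["time_s"],p,np.round(r.as_matrix(),3).tolist(),o["opening"],o["wrist_force"],o["torque"])
E
```

```text
5.15 [0.51804383 0.18961837 0.07474981] [[0.0, 0.962, 0.273], [-0.001, 0.273, -0.962], [-1.0, 0.0, 0.001]] 0.17919347522166565 [-0.26737731 -0.4499374  -0.3050383 ] [-0.13111792  0.01649469  0.02134572]
```

Grasp is good: the opening is about 15 mm and there is no side force. I note this pose for the return and lift.

Request:
carry_out --motion '[0,0,0,-0.01,0,0,1,0,0,0,-0.025,0,0,1,0,0,0,-0.025,0,0,1,0,0,0,-0.025,0,0,1,0,0,0,-0.02,0,0,1]'

```text
time_s: 5.65
eef_pos: [0.5163, 0.1893, 0.1812]
eef_rot: [0.563, 0.425, 0.565, -0.428]
wrist_force: [0.7, -0.2, -1.9]
opening: 0.18
```

```bash
cat >> h.py <<'E'
C0=np.array([.5271,-.0473,.0942]); AZ=1.33; T=np.radians(28); L=.0647
ax=np.array([np.cos(AZ)*np.sin(T),np.sin(AZ)*np.sin(T),np.cos(T)])
U=np.array([np.cos(AZ)*np.cos(T),np.sin(AZ)*np.cos(T),-np.sin(T)]); V=np.cross(ax,U)
RW=R.from_rotvec(T*np.array([-np.sin(AZ),np.cos(AZ),0]))*down(0.0)
HOME=np.array([.5180,.1896,.0747]); RH=down(.276)
def tcp(u,v,h): return C0+ax*(h+L)+U*u+V*v
def where():
    o,p,r=state(); d=p-r.apply([-L,0,0])*1 - C0   # nose = p + x_tool*L
    return o,p,r,np.array([d@U,d@V,d@ax])*1e3
E
python3 - <<'E'
from h import *
o,p,r,n=where(); print(o["time_s"],p,o["opening"],o["wrist_force"],n)
plan(p,r,tcp(0,0,.045),RW,6,1)
E
```

```text
5.65 [0.51632164 0.18933417 0.18115868] 0.17958310215231324 [ 0.66248897 -0.24887176 -1.90466316] [190.06973436  67.13751393 126.27203641]
max step mm 31.4 deg 5.33
2.59, -4.34, -1.69, -0.0016, -0.0048, 0.031, 1.0,
2.59, -4.34, -1.69, 0.0008, -0.0034, 0.0312, 1.0,
2.59, -4.34, -1.69, 0.0033, -0.0019, 0.0312, 1.0,
2.59, -4.34, -1.69, 0.0057, -0.0004, 0.0309, 1.0,
2.59, -4.34, -1.69, 0.008, 0.0012, 0.0303, 1.0,
2.59, -4.34, -1.69, 0.0102, 0.0028, 0.0295, 1.0,
```

Request:
carry_out --motion '[2.6,-4.3,-1.7,-0.0016,-0.0048,0.031,1,2.6,-4.3,-1.7,0.0008,-0.0034,0.031,1,2.6,-4.3,-1.7,0.0033,-0.0019,0.031,1,2.6,-4.3,-1.7,0.0057,-0.0004,0.031,1,2.6,-4.3,-1.7,0.008,0.0012,0.03,1,2.6,-4.3,-1.7,0.01,0.0028,0.0295,1,0,0,0,0,0,0,1]'

```text
time_s: 6.35
eef_pos: [0.54, -0.0022, 0.2018]
eef_rot: [-0.573, -0.34, -0.388, 0.637]
wrist_force: [-0.1, -0.2, -2.3]
opening: 0.178
```

```bash
python3 - <<'E'
from h import *
o,p,r,n=where(); print(o["time_s"],p,o["q"],o["wrist_force"],n)
plan(p,r,tcp(.025,0,.025),RW,2,1)
E
```

```text
6.35 [ 0.53996247 -0.00222167  0.20176866] [ 0.04896509  0.29012211  1.61922678 -0.48425915  1.40576979  0.18870824] [-0.12759014 -0.16167861 -2.32545475] [-9.81332506 -1.86106883 52.27357959]
max step mm 21.9 deg 0.57
-0.48, 0.3, 0.02, 0.0135, 0.0029, -0.017, 1.0,
-0.48, 0.3, 0.02, 0.0135, 0.0031, -0.0169, 1.0,
```

Now 25 mm above the face over U+ (the downhill side). After the move I take a picture to check the aim.

Request:
carry_out --motion '[-0.5,0.3,0,0.0135,0.003,-0.017,1,-0.5,0.3,0,0.0135,0.003,-0.017,1,0,0,0,0,0,0,1]'

```text
time_s: 6.65
eef_pos: [0.5423, 0.0168, 0.161]
eef_rot: [-0.573, -0.34, -0.398, 0.631]
wrist_force: [-0.6, -0.6, -1.3]
opening: 0.176
```

```bash
python3 - <<'E'
from h import *
o,p,r,n=where(); print(o["time_s"],o["wrist_force"],n)
plan(p,r,tcp(.025,0,.015),RW,2,1)
s=ctrl.camera("scene"); t=ctrl.camera("top")
for k,im in(("scene",s),("top",t)):
    nz=p+r.apply([L,0,0])
    for a in np.linspace(0,6.28,60):
        x=proj(k,C0+.030*(np.cos(a)*U+np.sin(a)*V)+.01*ax); im[int(round(x[1])),int(round(x[0]))]=(0,255,0)
    x=proj(k,nz); im[int(round(x[1])),int(round(x[0]))]=(0,0,255)
    im[tuple(np.round(proj(k,C0+.018*ax))[::-1].astype(int))]=(255,0,255)
    a=proj(k,C0).astype(int); 
    c=im[a[1]-45:a[1]+45,a[0]-60:a[0]+60]; cv2.imwrite(f"pics/n_{k}.png",c)
A=[cv2.resize(cv2.imread(f"pics/n_{k}.png"),(400,300),interpolation=cv2.INTER_NEAREST) for k in("scene","top")]
cv2.imwrite("pics/n.png",np.hstack(A))
E
```

```text
6.65 [-0.59481721 -0.56869891 -1.28595749] [27.08522385  0.55348902 25.1709343 ]
max step mm 5.2 deg 0.12
0.0, -0.12, 0.0, 0.0051, 0.0, 0.001, 1.0,
0.0, -0.12, 0.0, 0.0051, 0.0, 0.001, 1.0,
```

View pics/n.png

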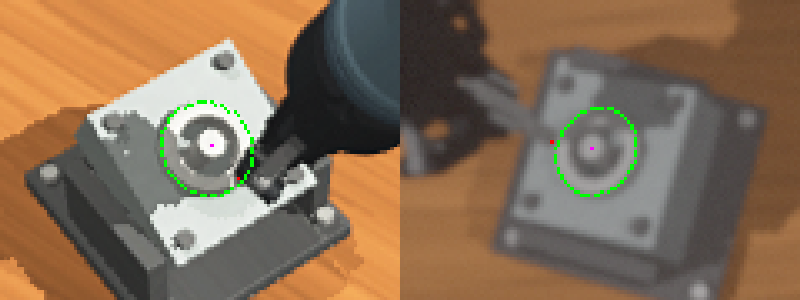

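The model rings lie on the cup and spindle in both views: spindle at crop (212,145) in the scene picture and (592,148) in the top one. The nose is poised at the downhill rim. I redefine U and V along the tool axes and descend to feel for the rim.

```bash
cat >> h.py <<'E'
U=-RW.as_matrix()[:,2]; V=RW.as_matrix()[:,1]   # shift(x,y,z)=(-dh,dv,-du)
def rep(): 
    o,p,r,n=where(); e=np.degrees((r.inv()*RW).as_rotvec())
    print("t%.2f u,v,h mm"%o["time_s"],np.round(n,1),"Fax %.1f"%(o["wrist_force"]@ax),"rot to go",np.round(e,1),"open %.3f"%o["opening"])
E
python3 -c "
from h import *
rep()"
```

```text
t6.75 u,v,h mm [24.5  7.2 27.2] Fax -2.0 rot to go [-0.1 -0.2 -0.2] open 0.177
```

Request:
carry_out --motion '[0,0,0,0.007,-0.007,0,1,0,0,0,0.005,0,0,1,0,0,0,0.001,0,0,1]'

```text
time_s: 7.05
eef_pos: [0.5356, 0.0101, 0.1543]
eef_rot: [-0.575, -0.342, -0.395, 0.63]
wrist_force: [0.0, -0.0, -2.0]
opening: 0.18
```

```bash
python3 -c "
from h import *
rep()"
```

```text
t7.05 u,v,h mm [23.6  0.5 15.4] Fax -1.8 rot to go [-0.1 -0.2 -0.4] open 0.180
```

Request:
carry_out --motion '[0,0,0,0.001,0,0,1]'

```text
time_s: 7.15
eef_pos: [0.5354, 0.0094, 0.1536]
eef_rot: [-0.575, -0.342, -0.395, 0.63]
wrist_force: [-0.1, 0.0, -2.3]
opening: 0.179
```

```bash
python3 -c "
from h import *
rep()"
```

```text
t7.15 u,v,h mm [23.3  0.5 14.5] Fax -2.0 rot to go [-0.2 -0.2 -0.4] open 0.179
```

Request:
carry_out --motion '[0,0,-0.3,0.001,-0.0005,-0.0012,1]'

```text
time_s: 7.25
eef_pos: [0.5349, 0.0098, 0.1525]
eef_rot: [-0.573, -0.341, -0.396, 0.631]
wrist_force: [0.2, 0.6, -1.8]
opening: 0.179
```

Request:
carry_out --motion '[0,0,0,0.001,0,0,1]'

```text
time_s: 7.35
eef_pos: [0.5349, 0.0094, 0.1517]
eef_rot: [-0.573, -0.341, -0.396, 0.631]
wrist_force: [-0.3, -0.4, -2.7]
opening: 0.18
```

Request:
carry_out --motion '[0,0,0,0.001,0,0,1]'

```text
time_s: 7.45
eef_pos: [0.535, 0.0089, 0.1509]
eef_rot: [-0.573, -0.341, -0.396, 0.631]
wrist_force: [0.3, -0.2, -1.6]
opening: 0.177
```

```bash
python3 -c "
from h import *
rep()"
```

```text
t7.45 u,v,h mm [24.2  0.1 11.8] Fax -1.5 rot to go [-0.2 -0.2 -0.1] open 0.177
```

Request:
carry_out --motion '[0,0,0,0.001,0,0,1]'

```text
time_s: 7.55
eef_pos: [0.5351, 0.0086, 0.1505]
eef_rot: [-0.573, -0.341, -0.396, 0.631]
wrist_force: [-0.8, 4.0, 5.4]
opening: 0.18
```

Request:
carry_out --motion '[0,0,0,0.001,0,0,1]'

```text
time_s: 7.65
eef_pos: [0.5352, 0.0086, 0.1505]
eef_rot: [-0.573, -0.342, -0.396, 0.631]
wrist_force: [-2.1, 4.9, 7.0]
opening: 0.185
```

```bash
python3 -c "
from h import *
rep()"
```

```text
t7.65 u,v,h mm [24.1  0.4 11.4] Fax 8.2 rot to go [-0.3 -0.2 -0.1] open 0.185
```

Request:
carry_out --motion '[0,0,0,-0.013,0,0,1,0,0,0,0,0,0.025,1,0,0,0,0,0,0.024,1,0,0,0,0,0,0,1]'

```text
time_s: 8.05
eef_pos: [0.5387, -0.0287, 0.187]
eef_rot: [-0.574, -0.341, -0.396, 0.63]
wrist_force: [0.6, -0.4, -2.3]
opening: 0.178
```

```bash
python3 -c "
from h import *
rep()"
```

```text
t8.05 u,v,h mm [-25.8   0.9  27. ] Fax -2.1 rot to go [-0.2 -0.2 -0.3] open 0.178
```

Request:
carry_out --motion '[0,0,-0.2,0.011,-0.001,-0.001,1,0,0,0,0.002,0,0,1,0,0,0,0.001,0,0,1]'

```text
time_s: 8.35
eef_pos: [0.5359, -0.0331, 0.1731]
eef_rot: [-0.573, -0.341, -0.397, 0.631]
wrist_force: [0.6, 0.1, -2.4]
opening: 0.178
```

Request:
carry_out --motion '[0,0,0,0.001,0,0,1]'

```text
time_s: 8.45
eef_pos: [0.5353, -0.0331, 0.1713]
eef_rot: [-0.573, -0.341, -0.397, 0.631]
wrist_force: [-0.1, 0.6, -1.8]
opening: 0.178
```

Request:
carry_out --motion '[0,0,0,0.001,0,0,1]'

```text
time_s: 8.55
eef_pos: [0.5354, -0.0332, 0.1706]
eef_rot: [-0.573, -0.34, -0.397, 0.631]
wrist_force: [-1.3, 2.4, 6.0]
opening: 0.178
```

```bash
python3 -c "
from h import *
rep()"
```

```text
t8.55 u,v,h mm [-22.2  -0.7  10.1] Fax 6.3 rot to go [-0.1 -0.2 -0. ] open 0.178
```

Request:
carry_out --motion '[0,0,0,-0.009,0,0,1,0,0,0,0,0.013,-0.012,1,0,0,0,0,0.012,-0.01,1,0,0,0,0,0,0,1]'

```text
time_s: 8.95
eef_pos: [0.5617, -0.0082, 0.1673]
eef_rot: [-0.573, -0.341, -0.397, 0.631]
wrist_force: [-0.4, 0.4, -2.3]
opening: 0.178
```

```bash
python3 -c "
from h import *
rep()"
```

```text
t8.95 u,v,h mm [ 0.9 25.2 21.5] Fax -1.8 rot to go [-0.1 -0.2 -0.1] open 0.178
```

Request:
carry_out --motion '[0,0,0,0.007,0,0.001,1,0,0,0,0.001,0,0,1]'

```text
time_s: 9.15
eef_pos: [0.5606, -0.0126, 0.1607]
eef_rot: [-0.573, -0.34, -0.397, 0.63]
wrist_force: [-0.1, -0.1, -2.7]
opening: 0.18
```

Request:
carry_out --motion '[0,0,0,0.001,0,0,1]'

```text
time_s: 9.25
eef_pos: [0.5601, -0.0135, 0.1599]
eef_rot: [-0.573, -0.34, -0.397, 0.631]
wrist_force: [-0.3, -0.5, -2.0]
opening: 0.18
```

Request:
carry_out --motion '[0,0,0,0.001,0,0,1]'

```text
time_s: 9.35
eef_pos: [0.5595, -0.0143, 0.159]
eef_rot: [-0.573, -0.34, -0.397, 0.631]
wrist_force: [0.1, 0.5, -2.2]
opening: 0.178
```

```bash
python3 -c "
from h import *
rep()"
```

```text
t9.35 u,v,h mm [-0.8 24.1 11.2] Fax -1.7 rot to go [-0.  -0.2 -0. ] open 0.178
```

Request:
carry_out --motion '[0,0,0,0.001,0,0,1]'

```text
time_s: 9.45
eef_pos: [0.5594, -0.0149, 0.1584]
eef_rot: [-0.573, -0.341, -0.397, 0.631]
wrist_force: [0.9, 4.5, 5.0]
opening: 0.181
```

Request:
carry_out --motion '[0,0,0,0.001,0,0,1]'

```text
time_s: 9.55
eef_pos: [0.5595, -0.0151, 0.1584]
eef_rot: [-0.573, -0.341, -0.397, 0.631]
wrist_force: [-1.7, 6.3, 5.4]
opening: 0.177
```

Request:
carry_out --motion '[0,0,0,0.001,0,0,1]'

```text
time_s: 9.65
eef_pos: [0.5595, -0.0151, 0.1584]
eef_rot: [-0.573, -0.342, -0.397, 0.631]
wrist_force: [-1.1, 4.1, 5.0]
opening: 0.176
```

```bash
python3 -c "
from h import *
rep()"
```

```text
t9.65 u,v,h mm [-1.2 24.3 10.3] Fax 6.2 rot to go [-0.2 -0.3 -0.1] open 0.176
```

Request:
carry_out --motion '[0,0,0,-0.009,0,0,1,0,0,0,0,-0.025,0,1,0,0,0,0,-0.024,-0.001,1,0,0,0,0,0,0,1,0,0,0,0.007,0,0,1,0,0,0,0.001,0,0,1]'

```text
time_s: 10.25
eef_pos: [0.5114, -0.0127, 0.1655]
eef_rot: [-0.574, -0.342, -0.396, 0.63]
wrist_force: [0.1, -0.1, -1.9]
opening: 0.179
```

```bash
python3 -c "
from h import *
rep()"
```

```text
t10.25 u,v,h mm [ -1.1 -24.1  12.3] Fax -1.7 rot to go [-0.2 -0.2 -0.3] open 0.179
```

Request:
carry_out --motion '[0,0,0,0.001,0,0,1,0,0,0,0.001,0,0,1]'

```text
time_s: 10.45
eef_pos: [0.5123, -0.0138, 0.164]
eef_rot: [-0.574, -0.342, -0.395, 0.63]
wrist_force: [-2.8, 3.9, 5.2]
opening: 0.175
```

```bash
python3 -c "
from h import *
rep()"
```

```text
t10.45 u,v,h mm [ -1.4 -23.1  10.6] Fax 6.1 rot to go [-0.2 -0.2 -0.3] open 0.175
```

Request:
carry_out --motion '[0,0,0,-0.009,0,0,1,0,0,0.2,0,0.011,-0.013,1,0,0,0,0,0.011,-0.012,1,0,0,0,0,0,0,1,0,0,0,0.007,0,0,1,0,0,0,0.001,0,0,1]'

```text
time_s: 11.05
eef_pos: [0.5361, 0.0086, 0.1523]
eef_rot: [-0.576, -0.343, -0.394, 0.629]
wrist_force: [0.2, -0.3, -2.6]
opening: 0.183
```

```bash
python3 -c "
from h import *
rep()"
```

```text
t11.05 u,v,h mm [23.2  1.6 13.1] Fax -2.4 rot to go [-0.3 -0.2 -0.6] open 0.183
```

Request:
carry_out --motion '[0,0,0,0.0015,0,0,1,0,0,0,0.0025,0,0,1]'

```text
time_s: 11.25
eef_pos: [0.5357, 0.0065, 0.1498]
eef_rot: [-0.576, -0.344, -0.394, 0.629]
wrist_force: [-1.2, 7.0, 8.8]
opening: 0.175
```

```bash
python3 -c "
from h import *
rep()"
```

```text
t11.25 u,v,h mm [22.5  1.6  9.9] Fax 10.8 rot to go [-0.4 -0.2 -0.7] open 0.175
```

Request:
carry_out --motion '[0,0,0,0.002,0,0,1]'

```text
time_s: 11.35
eef_pos: [0.5356, 0.0061, 0.1493]
eef_rot: [-0.575, -0.345, -0.394, 0.629]
wrist_force: [-2.0, 7.0, 7.6]
opening: 0.181
```

```bash
python3 -c "
from h import *
rep()"
```

```text
t11.35 u,v,h mm [22.5  1.6  9.2] Fax 9.6 rot to go [-0.4 -0.3 -0.7] open 0.181
```

Request:
carry_out --motion '[0,0,0,-0.011,0,0,1,0,0,-0.6,0,-0.001,0.024,1,0,0,0,0,0,0.023,1,0,0,0,0,0,0,1,0,0,0,0.009,0,0,1,0,0,0,0.001,0,0,1]'

```text
time_s: 11.95
eef_pos: [0.5354, -0.0359, 0.1745]
eef_rot: [-0.573, -0.343, -0.395, 0.631]
wrist_force: [-0.7, 0.7, -1.3]
opening: 0.178
```

```bash
python3 -c "
from h import *
rep()"
```

```text
t11.95 u,v,h mm [-26.3  -0.8  12.3] Fax -0.9 rot to go [-0.5 -0.3 -0.2] open 0.178
```

Request:
carry_out --motion '[-0.3,-0.3,-0.2,0.0018,0,-0.001,1,0,0,0,0.0025,0,0,1,0,0,0,0.0025,0,0,1]'

```text
time_s: 12.25
eef_pos: [0.5349, -0.037, 0.1687]
eef_rot: [-0.574, -0.338, -0.395, 0.632]
wrist_force: [-1.9, 2.9, 7.0]
opening: 0.181
```

```bash
python3 -c "
from h import *
rep()"
```

```text
t12.25 u,v,h mm [-25.2  -0.9   6.6] Fax 7.2 rot to go [-0.1  0.1 -0. ] open 0.181
```

Request:
carry_out --motion '[0,0,0,-0.014,0,0,1,0,0,0,0,0.0005,-0.025,1,0,0,0,0,0,-0.024,1,0,0,0,0,0,0,1,0,0,0,0.011,0,0,1,0,0,0,0.001,0,0,1]'

```text
time_s: 12.85
eef_pos: [0.5355, 0.0114, 0.1489]
eef_rot: [-0.575, -0.338, -0.396, 0.631]
wrist_force: [-0.3, 0.4, -1.9]
opening: 0.179
```

```bash
python3 -c "
from h import *
rep()"
```

```text
t12.85 u,v,h mm [26.9  0.8 11.3] Fax -1.5 rot to go [ 0.1  0.1 -0.2] open 0.179
```

Request:
carry_out --motion '[0,0,0,0.0018,0,0.002,1,0,0,0,0.002,0,0,1,0,0,0,0.002,0,0,1]'

```text
time_s: 13.15
eef_pos: [0.536, 0.0082, 0.1473]
eef_rot: [-0.574, -0.342, -0.396, 0.63]
wrist_force: [-3.4, 8.4, 7.3]
opening: 0.179
```

```bash
python3 -c "
from h import *
rep()"
```

```text
t13.15 u,v,h mm [25.1  1.7  8.5] Fax 9.9 rot to go [-0.1 -0.2 -0.3] open 0.179
```

Request:
carry_out --motion '[0,0,0,0.0018,0,0,1]'

```text
time_s: 13.25
eef_pos: [0.5359, 0.0078, 0.1469]
eef_rot: [-0.574, -0.343, -0.396, 0.63]
wrist_force: [-3.1, 8.8, 6.2]
opening: 0.177
```

```bash
python3 -c "
from h import *
rep()"
```

```text
t13.25 u,v,h mm [25.1  1.6  8. ] Fax 9.1 rot to go [-0.2 -0.3 -0.3] open 0.177
```

Request:
carry_out --motion '[0,0,0,0.0024,0,0,1,0,0,0,0.0024,0,0,1]'

```text
time_s: 13.45
eef_pos: [0.5356, 0.0068, 0.1455]
eef_rot: [-0.572, -0.345, -0.396, 0.63]
wrist_force: [-3.2, 9.0, 7.6]
opening: 0.177
```

```bash
python3 -c "
from h import *
rep()"
```

```text
t13.45 u,v,h mm [25.1  1.6  6.2] Fax 10.4 rot to go [-0.4 -0.5 -0.3] open 0.177
```

Request:
carry_out --motion '[0,0,0,0.0024,0,0,1]'

```text
time_s: 13.55
eef_pos: [0.5355, 0.0063, 0.1447]
eef_rot: [-0.572, -0.346, -0.396, 0.63]
wrist_force: [-2.9, 8.1, 7.1]
opening: 0.176
```

```bash
python3 -c "
from h import *
rep()"
```

```text
t13.55 u,v,h mm [25.1  1.6  5.3] Fax 9.7 rot to go [-0.5 -0.6 -0.3] open 0.176
```

Request:
carry_out --motion '[0,0,0,-0.015,0,0,1,0,-0.3,-0.3,0,-0.001,0.025,1,0,-0.3,0,0,-0.001,0.024,1,0,0,0,0,0,0,1,0,0,0,0.012,0,0,1,0,0,0,0.001,0,0,1]'

```text
time_s: 14.15
eef_pos: [0.5342, -0.0414, 0.1708]
eef_rot: [-0.571, -0.343, -0.392, 0.634]
wrist_force: [0.6, 0.1, -1.8]
opening: 0.183
```

```bash
python3 -c "
from h import *
rep()"
```

```text
t14.15 u,v,h mm [-29.8  -1.7   6.4] Fax -1.5 rot to go [-0.8 -0.   0. ] open 0.183
```

Request:
carry_out --motion '[-0.8,0,0,-0.002,0.0015,-0.0045,1,0,0,0,0,0,0,1]'

```text
time_s: 14.35
eef_pos: [0.5348, -0.0359, 0.1686]
eef_rot: [-0.573, -0.338, -0.398, 0.632]
wrist_force: [-0.4, -0.0, -1.6]
opening: 0.179
```

```bash
python3 -c "
from h import *
rep()"
```

```text
t14.35 u,v,h mm [-23.8  -1.2   7.1] Fax -1.5 rot to go [ 0.1 -0.1  0.2] open 0.179
```

Request:
carry_out --motion '[0,0,0,0.0015,0,0,1,0,0,0,0.0015,0,0,1]'

```text
time_s: 14.55
eef_pos: [0.5348, -0.0364, 0.1667]
eef_rot: [-0.574, -0.337, -0.398, 0.631]
wrist_force: [-1.9, 2.5, 6.5]
opening: 0.18
```

```bash
python3 -c "
from h import *
rep()"
```

```text
t14.55 u,v,h mm [-23.5  -1.    5.1] Fax 6.7 rot to go [ 0.2 -0.   0.2] open 0.180
```

Request:
carry_out --motion '[0,0,0,0.002,0,0,1]'

```text
time_s: 14.65
eef_pos: [0.5346, -0.0368, 0.1658]
eef_rot: [-0.574, -0.337, -0.398, 0.631]
wrist_force: [-2.0, 2.8, 6.8]
opening: 0.177
```

```bash
python3 -c "
from h import *
rep()"
```

```text
t14.65 u,v,h mm [-23.6  -1.    4.1] Fax 7.1 rot to go [0.2 0.  0.1] open 0.177
```

Request:
carry_out --motion '[0,0,0,-0.013,0,0,1,0,0,0,0,-0.012,-0.012,1,0,0,0,0,-0.012,-0.012,1,0,0,0,0,0,0,1,0,0,0,0.01,0,0,1,0,0,0,0.001,0,0,1]'

```text
time_s: 15.25
eef_pos: [0.5076, -0.0101, 0.1584]
eef_rot: [-0.575, -0.337, -0.399, 0.63]
wrist_force: [0.1, 0.2, -2.2]
opening: 0.181
```

```bash
python3 -c "
from h import *
rep()"
```

```text
t15.25 u,v,h mm [  4.4 -27.7   6.7] Fax -1.8 rot to go [0.4 0.  0. ] open 0.181
```

Request:
carry_out --motion '[0.3,0,0,0,0.0025,0.0035,1,0,0,0,0.0008,0,0,1]'

```text
time_s: 15.45
eef_pos: [0.51, -0.0135, 0.159]
eef_rot: [-0.573, -0.339, -0.397, 0.632]
wrist_force: [1.1, 3.8, 4.1]
opening: 0.179
```

```bash
python3 -c "
from h import *
rep()"
```

```text
t15.45 u,v,h mm [  1.1 -25.3   6. ] Fax 5.5 rot to go [ 0.  -0.1  0.1] open 0.179
```

Request:
carry_out --motion '[0,0,0,0.001,0,0,1]'

```text
time_s: 15.55
eef_pos: [0.5101, -0.014, 0.1585]
eef_rot: [-0.573, -0.339, -0.397, 0.632]
wrist_force: [-3.4, 4.7, 3.4]
opening: 0.176
```

```bash
python3 -c "
from h import *
rep()"
```

```text
t15.55 u,v,h mm [  0.9 -25.1   5.4] Fax 4.7 rot to go [-0.  -0.1  0.1] open 0.176
```

Request:
carry_out --motion '[0,0,0,0.0022,0,0,1,0,0,0,0.002,0,0,1]'

```text
time_s: 15.75
eef_pos: [0.5099, -0.0153, 0.1559]
eef_rot: [-0.572, -0.34, -0.397, 0.632]
wrist_force: [-2.5, 11.5, 16.0]
opening: 0.177
```

```bash
python3 -c "
from h import *
rep()"
```

```text
t15.75 u,v,h mm [  1.  -25.    2.4] Fax 19.1 rot to go [-0.1 -0.2  0.1] open 0.177
```

Request:
carry_out --motion '[0,0,0,-0.015,0,0,1,0,0,0,0,0.011,-0.011,1,0,0,0,0,0.011,-0.011,1,0,0,0,0,0,0,1,0,0,0,0.012,0,0,1,0,0,0,0.001,0,0,1]'

```text
time_s: 16.35
eef_pos: [0.5328, 0.0017, 0.1443]
eef_rot: [-0.572, -0.34, -0.396, 0.633]
wrist_force: [0.1, -0.9, -2.3]
opening: 0.177
```

```bash
python3 -c "
from h import *
rep()"
```

```text
t16.35 u,v,h mm [20.7 -1.4  2.5] Fax -2.5 rot to go [-0.2 -0.1  0.1] open 0.177
```

Request:
carry_out --motion '[0,0,0,-0.002,0.0012,-0.004,1,0,0,0,0.001,0,0,1,0,0,0,0.001,0,0,1]'

```text
time_s: 16.65
eef_pos: [0.5329, 0.0046, 0.1424]
eef_rot: [-0.572, -0.34, -0.396, 0.633]
wrist_force: [0.4, 6.8, 7.4]
opening: 0.177
```

```bash
python3 -c "
from h import *
rep()"
```

```text
t16.65 u,v,h mm [24.1 -1.3  2.2] Fax 9.7 rot to go [-0.3 -0.1  0.2] open 0.177
```

Request:
carry_out --motion '[0,0,0,0.001,0,0,1]'

```text
time_s: 16.75
eef_pos: [0.5329, 0.0046, 0.1424]
eef_rot: [-0.572, -0.34, -0.396, 0.633]
wrist_force: [-1.5, 4.8, 5.6]
opening: 0.183
```

```bash
python3 -c "
from h import *
rep()"
```

```text
t16.75 u,v,h mm [24.1 -1.2  2.2] Fax 7.0 rot to go [-0.3 -0.1  0.2] open 0.183
```

Request:
carry_out --motion '[0,0,0,0.002,0,0,1,0,0,0,0.0025,0,0,1]'

```text
time_s: 16.95
eef_pos: [0.5331, 0.0043, 0.142]
eef_rot: [-0.572, -0.342, -0.395, 0.633]
wrist_force: [-3.5, 12.7, 16.4]
opening: 0.18
```

```bash
python3 -c "
from h import *
rep()"
```

```text
t16.95 u,v,h mm [24.1 -0.9  1.7] Fax 19.8 rot to go [-0.4 -0.2  0.1] open 0.180
```

Request:
carry_out --motion '[0,0,0,-0.016,0,0,1,0,0,0,0,0.001,0.023,1,0,0,0,0,0,0.022,1,0,0,0,0,0,0,1,0,0,0,0.009,0,0,1]'

```text
time_s: 17.45
eef_pos: [0.5358, -0.0321, 0.171]
eef_rot: [-0.573, -0.342, -0.395, 0.632]
wrist_force: [0.8, 0.2, -3.0]
opening: 0.177
```

```bash
python3 -c "
from h import *
rep()"
```

```text
t17.45 u,v,h mm [-21.5  -0.2  11. ] Fax -2.5 rot to go [-0.4 -0.2 -0.1] open 0.177
```

Request:
carry_out --motion '[-0.3,0,0,0.004,0,0.003,1,0,0,0,0.0015,0,0,1,0,0,0,0.001,0,0,1]'

```text
time_s: 17.75
eef_pos: [0.5336, -0.0377, 0.1641]
eef_rot: [-0.573, -0.339, -0.398, 0.631]
wrist_force: [-0.1, 1.3, 5.6]
opening: 0.18
```

```bash
python3 -c "
from h import *
rep()"
```

```text
t17.75 u,v,h mm [-23.3  -1.7   2.1] Fax 5.5 rot to go [ 0.1 -0.2  0.1] open 0.180
```

Request:
carry_out --motion '[0,0,0,0.0015,0,0,1,0,0,0,0.0015,0,0,1]'

```text
time_s: 17.95
eef_pos: [0.5338, -0.038, 0.1639]
eef_rot: [-0.573, -0.339, -0.397, 0.631]
wrist_force: [-3.6, 5.9, 11.4]
opening: 0.183
```

```bash
python3 -c "
from h import *
rep()"
```

```text
t17.95 u,v,h mm [-23.5  -1.4   1.8] Fax 12.3 rot to go [ 0.  -0.1  0. ] open 0.183
```

Request:
carry_out --motion '[0,0,0,0.0025,0,0,1]'

```text
time_s: 18.05
eef_pos: [0.534, -0.0381, 0.1637]
eef_rot: [-0.573, -0.34, -0.397, 0.631]
wrist_force: [-4.5, 10.5, 19.2]
opening: 0.183
```

```bash
python3 -c "
from h import *
rep()"
```

```text
t18.05 u,v,h mm [-23.5  -1.2   1.7] Fax 21.2 rot to go [-0.  -0.1 -0. ] open 0.183
```

Request:
carry_out --motion '[0,0,0,-0.016,0,0,1,0,0,0,0,0.012,-0.011,1,0,0,0,0,0.012,-0.01,1,0,0,0,0,0,0,1,0,0,0,0.009,0,0,1]'

```text
time_s: 18.55
eef_pos: [0.5582, -0.0138, 0.1573]
eef_rot: [-0.574, -0.339, -0.398, 0.63]
wrist_force: [-0.5, 0.4, -2.0]
opening: 0.18
```

```bash
python3 -c "
from h import *
rep()"
```

```text
t18.55 u,v,h mm [ 0.4 23.   9.8] Fax -1.6 rot to go [ 0.1 -0.2 -0.1] open 0.180
```

u- is home at 1.7 under 21 N. v+ is next.

Request:
carry_out --motion '[0,0,0,0.004,0.001,0,1,0,0,0,0.0015,0,0,1,0,0,0,0.001,0,0,1]'

```text
time_s: 18.85
eef_pos: [0.5567, -0.0175, 0.15]
eef_rot: [-0.573, -0.339, -0.399, 0.631]
wrist_force: [-0.5, 9.2, 12.1]
opening: 0.178
```

```bash
python3 -c "
from h import *
rep()"
```

```text
t18.85 u,v,h mm [ 0.5 22.2  1.5] Fax 14.8 rot to go [ 0.1 -0.2  0.1] open 0.178
```

Request:
carry_out --motion '[0,0,0,0.0015,0,0,1,0,0,0,0.0018,0,0,1]'

```text
time_s: 19.05
eef_pos: [0.5567, -0.0177, 0.1501]
eef_rot: [-0.573, -0.34, -0.398, 0.63]
wrist_force: [-2.8, 7.7, 9.0]
opening: 0.181
```

```bash
python3 -c "
from h import *
rep()"
```

```text
t19.05 u,v,h mm [ 0.4 22.3  1.5] Fax 11.1 rot to go [ 0.  -0.3 -0. ] open 0.181
```

Request:
carry_out --motion '[0,0,0,0.0025,0,0,1]'

```text
time_s: 19.15
eef_pos: [0.5567, -0.0178, 0.15]
eef_rot: [-0.573, -0.342, -0.398, 0.63]
wrist_force: [-4.9, 10.9, 14.5]
opening: 0.182
```

```bash
python3 -c "
from h import *
rep()"
```

```text
t19.15 u,v,h mm [ 0.4 22.5  1.4] Fax 17.2 rot to go [-0.1 -0.4 -0.1] open 0.182
```

v+ is home at 1.4. v- read 2.4 earlier, so I go back and press it again.

Request:
carry_out --motion '[0,0,0,-0.016,0,0,1,0,-0.3,0,0,-0.022,0,1,0,0,0,0,-0.022,0,1,0,0,0,0,0,0,1,0,0,0,0.009,0,0,1,0,0,0,0.002,0,0,1]'

```text
time_s: 19.75
eef_pos: [0.5132, -0.0157, 0.1615]
eef_rot: [-0.574, -0.342, -0.395, 0.631]
wrist_force: [-0.9, 0.0, -3.4]
opening: 0.177
```

```bash
python3 -c "
from h import *
rep()"
```

```text
t19.75 u,v,h mm [ -2.1 -21.9   7.6] Fax -3.1 rot to go [-0.3 -0.1 -0.3] open 0.177
```

Request:
carry_out --motion '[0,0,0,0.002,0,0,1,0,0,0,0.0015,0,0,1,0,0,0,0.0015,0,0,1]'

```text
time_s: 20.05
eef_pos: [0.5136, -0.0186, 0.1567]
eef_rot: [-0.574, -0.342, -0.395, 0.631]
wrist_force: [-3.4, 10.1, 17.1]
opening: 0.176
```

```bash
python3 -c "
from h import *
rep()"
```

```text
t20.05 u,v,h mm [ -2.5 -21.    2.1] Fax 19.3 rot to go [-0.3 -0.1 -0.2] open 0.176
```

Request:
carry_out --motion '[0,0,0,0.002,0,0,1,0,0,0,0.0025,0,0,1]'

```text
time_s: 20.25
eef_pos: [0.5138, -0.0188, 0.1567]
eef_rot: [-0.573, -0.343, -0.394, 0.632]
wrist_force: [-5.6, 12.0, 18.2]
opening: 0.182
```

```bash
python3 -c "
from h import *
rep()"
```

```text
t20.25 u,v,h mm [ -2.5 -20.7   2. ] Fax 20.9 rot to go [-0.5 -0.2 -0.2] open 0.182
```

All four quadrants now hit a hard stop at 1.4 to 2.0 mm under 17–21 N, roughly double the sinking force, so the cup is home. I retreat along the bore and go back above the hole.

Request:
carry_out --motion '[0,0,0,-0.015,0,0,1,0,0,0,-0.02,0,0,1,0,0,0,-0.01,0,0,1]'

```text
time_s: 20.55
eef_pos: [0.5185, 0.002, 0.1967]
eef_rot: [-0.572, -0.342, -0.395, 0.632]
wrist_force: [0.6, -0.5, -2.7]
opening: 0.178
```

```bash
python3 - <<'E'
from h import *
rep(); o,p,r=state()
plan(p,r,HOME+[0,0,.11],RH,7,1)
im=ctrl.camera("scene"); cv2.imwrite("pics/s5.png",cv2.resize(im[145:255,205:345],(700,550),interpolation=cv2.INTER_CUBIC))
E
```

```text
t20.55 u,v,h mm [ -2.4 -21.3  47.3] Fax -2.6 rot to go [-0.5 -0.2 -0. ] open 0.178
max step mm 26.9 deg 4.59
-2.28, 3.71, 1.46, -0.0106, -0.0008, -0.0247, 1.0,
-2.28, 3.71, 1.46, -0.009, 0.0004, -0.0253, 1.0,
-2.28, 3.71, 1.46, -0.0073, 0.0017, -0.0258, 1.0,
-2.28, 3.71, 1.46, -0.0056, 0.0029, -0.0261, 1.0,
-2.28, 3.71, 1.46, -0.0038, 0.004, -0.0263, 1.0,
-2.28, 3.71, 1.46, -0.002, 0.0051, -0.0263, 1.0,
-2.28, 3.71, 1.46, -0.0001, 0.0062, -0.0261, 1.0,
```

View pics/s5.png

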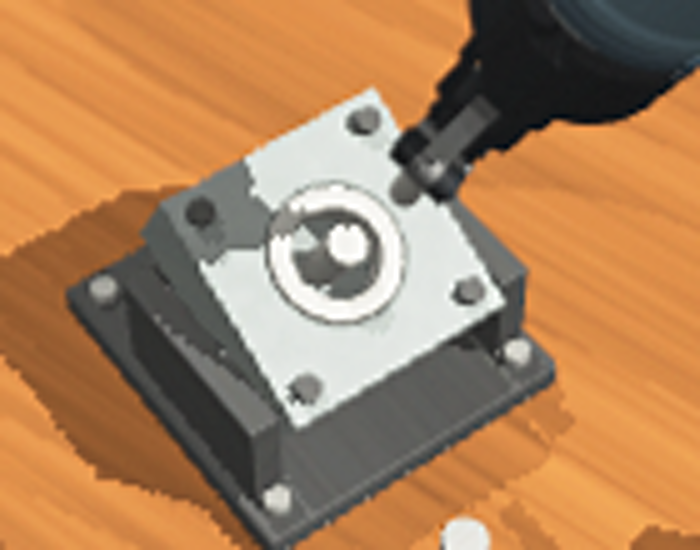

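The ring at crop (338,252) sits low and even all round, with the spindle showing inside it. I return the drift to the stand.

Request:
carry_out --motion '[-2.3,3.7,1.5,-0.0106,-0.001,-0.0247,1,-2.3,3.7,1.5,-0.009,0.0004,-0.025,1,-2.3,3.7,1.5,-0.0073,0.0017,-0.0258,1,-2.3,3.7,1.5,-0.0056,0.003,-0.026,1,-2.3,3.7,1.5,-0.0038,0.004,-0.026,1,-2.3,3.7,1.5,-0.002,0.005,-0.026,1,-2,3,1.2,0,0.005,-0.022,1,0,0,0,0,0,0,1,0,0,0,0,0,0,1]'

```text
time_s: 21.5
eef_pos: [0.5159, 0.1879, 0.1808]
eef_rot: [0.566, 0.424, 0.565, -0.425]
wrist_force: [-0.8, -0.4, -2.5]
opening: 0.178
```

```bash
cat > home.py <<'E'
import sys
from h import *
o,p,r=state(); print(o["time_s"],np.round((p-HOME)*1e3,1),o["wrist_force"],o["opening"])
plan(p,r,HOME+[0,0,float(sys.argv[1])],RH,int(sys.argv[2]),1)
E
python3 home.py .075 2
```

```text
21.5 [ -2.1  -1.7 106.1] [-0.77252467 -0.42249364 -2.46647671] 0.17758683178092663
max step mm 15.6 deg 0.20
0.2, 0.02, 0.01, 0.0156, 0.0013, -0.0005, 1.0,
0.2, 0.02, 0.01, 0.0156, 0.0013, -0.0005, 1.0,
```

Request:
carry_out --motion '[0.2,0,0,0.02,0.0013,-0.0005,1,0.2,0,0,0.02,0.0013,-0.0005,1,0,0,0,0.013,0,0,1,0,0,0,0,0,0,1]'

```text
time_s: 21.9
eef_pos: [0.5189, 0.186, 0.1257]
eef_rot: [0.565, 0.425, 0.562, -0.43]
wrist_force: [-0.2, -0.2, -2.0]
opening: 0.177
```

```bash
python3 home.py .04 1; python3 - <<'E'
from h import *
o,p,r=state(); out=[]
for k,(x0,y0) in(("scene",(330,215)),("top",(150,180))):
    im=ctrl.camera(k)
    for z in(0,): 
        q=proj(k,p+r.apply([L,0,0])); im[tuple(np.round(q)[::-1].astype(int))]=(0,0,255)
        q=proj(k,[HOME[0],HOME[1],.045]); im[tuple(np.round(q)[::-1].astype(int))]=(0,255,0)
    out.append(cv2.resize(im[y0:y0+75,x0:x0+100],(400,300),interpolation=cv2.INTER_NEAREST))
cv2.imwrite("pics/r6.png",np.hstack(out))
E
```

```text
21.9 [ 0.9 -3.6 51. ] [-0.18245746 -0.18123    -2.03203642] 0.1766375631659299
max step mm 11.6 deg 0.48
-0.21, 0.4, 0.14, 0.011, 0.0001, -0.0038, 1.0,
```

View pics/r6.png

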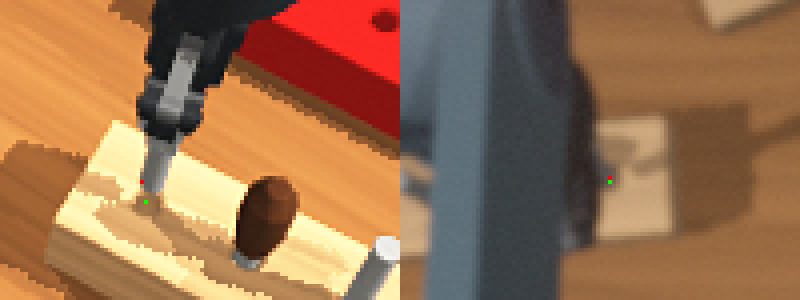

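```bash
python3 - <<'E'
from h import *
o,p,r=state()
im=ctrl.camera("scene")
for d in ctrl.trace("scene","drift_mid")[:2]:
    m=d["pixels"]; ys,xs=np.nonzero(m); print(d["conf"],m.sum(),xs.mean(),ys.mean(),xs.min(),xs.max(),ys.min(),ys.max())
    for y in range(ys.min(),ys.max()+1): print(y,xs[ys==y].min(),xs[ys==y].max(),end="; ")
for s in(.0187,.005,-.01,-.02,-.03,-.04,-.0647): print(s,np.round(proj("scene",p+r.apply([-s,0,0])),1))
print("hole",proj("scene",[HOME[0],HOME[1],.045]))
cv2.imwrite("pics/r7.png",cv2.resize(im[235:280,345:405],(800,600),interpolation=cv2.INTER_NEAREST))
E
```

```text
0.0187 [372.9 238.5]
0.005 [371.5 242.4]
-0.01 [370.1 246.5]
-0.02 [369.1 249.2]
-0.03 [368.2 251.9]
-0.04 [367.3 254.4]
-0.0647 [365.1 260.6]
hole [365.78977353 265.15718837]
```

View pics/r7.png

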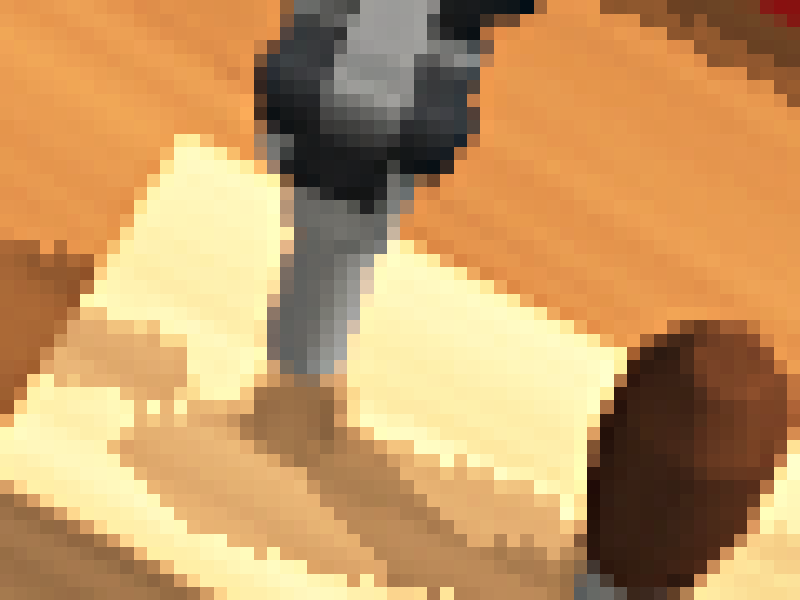

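The nose shows about 3 px to the right of where the tool pose puts it, so the drift sits a little off along the pads or is slightly tilted. I fit it properly against the first picture, comparing the two so the camera bias cancels.

```bash
cat > sil.py <<'E'
from h import *
from scipy.optimize import minimize
def mask(im):
    h=cv2.cvtColor(im,cv2.COLOR_BGR2HSV); return (h[...,1]<75).astype(np.float32)
a=np.array([[x,y,z] for x in(-.008,.008) for y in(-.008,.008) for z in(.042,.11)])
th=np.linspace(0,2*np.pi,24,endpoint=False)
b=lambda z0:np.array([[.0065*np.cos(t),.0065*np.sin(t),z] for t in th for z in(z0,.042)])
def ren(Rd,nose,z0):
    im=np.zeros((1680,2240),np.uint8)
    for pts in(a,b(z0)):
        uv=np.array([proj("scene",x) for x in Rd.apply(pts)+nose])*4+1.5
        cv2.fillConvexPoly(im,cv2.convexHull(np.round(uv*16).astype(np.int32)),1,shift=4)
    return cv2.resize(im.astype(np.float32),(560,420),interpolation=cv2.INTER_AREA)
def fit(f,x0,st,m,win):
    y0,y1,x0_,x1=win; S=lambda k:k[y0:y1,x0_:x1]
    g=lambda k:cv2.GaussianBlur(k,(0,0),.7)
    c=lambda q:((S(g(f(q)))-S(g(m)))**2).sum()
    s=minimize(c,x0,method="Nelder-Mead",options=dict(initial_simplex=np.vstack([x0]+[np.array(x0)+np.eye(len(x0))[i]*st[i] for i in range(len(x0))]),maxiter=250)); return s.x,s.fun
def initial():
    m=mask(cv2.imread("pics/scene0.png"))
    return fit(lambda q:ren(R.from_euler("z",q[2]),[q[0],q[1],.010],.035),[.518,.190,.27],[.003,.003,.05],m,(238,272,358,382))
def current(im,ylo,z0=0.):
    o,p,r=state(); T=r.as_matrix(); B=np.c_[T[:,1],-T[:,2],-T[:,0]]  # drift x=tool y, z=-tool x
    def f(q):  # q: nose offset along tool y, tool z, tilt about tool y
        Rd=R.from_rotvec(q[2]*T[:,1])*R.from_matrix(B)
        return ren(Rd,p+r.apply([L,q[0],q[1]]),z0)
    q,c=fit(f,[0,-.003,0.],[.003,.003,.05],mask(im),(ylo,272,358,384))
    return q,c,p+r.apply([L,q[0],q[1]])
E
python3 - <<'E'
from sil import *
print("initial",initial())
im=ctrl.camera("scene"); cv2.imwrite("pics/cur.png",im)
for y in(252,254): print("current y tool, z tool, tilt",current(im,y))
m=mask(im); print("\n".join("".join("#" if v else "." for v in row) for row in m[248:270,358:384].astype(int)))
E
```

```text
initial (array([0.51764581, 0.19039633, 0.22390454]), np.float64(15.08332633972168))
current y tool, z tool, tilt (array([-0.00217457, -0.00388415, -0.04176432]), np.float64(77.42938232421875), array([0.51836421, 0.18965439, 0.06432276]))
current y tool, z tool, tilt (array([ 0.00261834,  0.00822155, -0.5954011 ]), np.float64(45.615482330322266), array([0.52624122, 0.179288  , 0.06442667]))
#######..#########........
########.#########........
########.########.........
########.########.........
########.########.........
...##.##.########.........
.....###.##########.......
........#############.....
........###############...
........#################.
#.....#########.##########
###....#######...#########
#####..#######......######
##.##########........#####
.##.##..#####...........##
..###.....##.............#
...##.....................
#.........................
..............##..........
...............####.......
..................###.....
....................#.#...
```

```bash
python3 - <<'E'
s=open("sil.py").read()
i=s.index("def mask"); j=s.index("a=np.array([[x")
s=s[:i]+"""def mask(im):
    im=im.astype(int); return (im[...,2]-im[...,0]<28).astype(np.float32)
"""+s[j:]
open("sil.py","w").write(s)
E
python3 - <<'E'
from sil import *
print("initial",initial())
o,p,r=state(); print(o["time_s"],p)
im=ctrl.camera("scene"); cv2.imwrite("pics/cur.png",im)
o,p,r=state(); print(o["time_s"],p)
for y in(251,253): print("current y tool, z tool, tilt",current(im,y))
m=mask(im); print("\n".join("".join("#" if v else "." for v in row) for row in m[246:268,358:384].astype(int)))
E
```

```text
initial (array([0.51835979, 0.19045036, 0.2516757 ]), np.float64(3.681238889694214))
22.15 [0.5211359  0.18686814 0.12905652]
22.2 [0.5211035  0.18694714 0.12906622]
current y tool, z tool, tilt (array([-0.0055193 , -0.0043515 ,  0.05949774]), np.float64(2.8504321575164795), array([0.51499005, 0.18928707, 0.06431564]))
current y tool, z tool, tilt (array([-0.00461141, -0.00400729,  0.03808337]), np.float64(2.8167648315429688), array([0.51595709, 0.1892003 , 0.06432172]))
.......##############.....
........#############.....
.........#########........
.........#########........
.........########.........
.........########.........
.........#######..........
.........#######..........
.........######...........
.........######...........
........######............
........######............
........######............
........#####.............
.......######.............
........#####.............
........####..............
..........................
..........................
..........................
..........................
..........................
```

```bash
cat >> sil.py <<'E'
def current2(im,ylo,tilt=None,yo=.0006):
    o,p,r=state(); T=r.as_matrix(); B=np.c_[T[:,1],-T[:,2],-T[:,0]]
    def f(q):  # slip along tool x, nose offset tool z, tilt about tool y
        Rd=R.from_rotvec((q[2] if tilt is None else tilt)*T[:,1])*R.from_matrix(B)
        return ren(Rd,p+r.apply([L+q[0],yo,q[1]]),0.)
    q,c=fit(f,[0,-.003]+([0.] if tilt is None else []),[.003,.003]+([.05] if tilt is None else []),mask(im),(ylo,272,358,384))
    return np.round(q,4),round(c,2),np.round(p+r.apply([L+q[0],yo,q[1]]),4)
E
python3 - <<'E'
from sil import *
im=cv2.imread("pics/cur.png")
for y in(251,253): print("slip, z, tilt",current2(im,y),current2(im,y,0.),current2(im,y,.05),current2(im,y,-.05))
E
```

```text
slip, z, tilt (array([-0.0097, -0.0038,  0.0381]), np.float64(3.13), array([0.521 , 0.1905, 0.074 ])) (array([-0.01  , -0.0031]), np.float64(4.43), array([0.5212, 0.1898, 0.0744])) (array([-0.0093, -0.0039]), np.float64(3.2), array([0.5209, 0.1906, 0.0737])) (array([-0.0107, -0.0025]), np.float64(7.45), array([0.5213, 0.1892, 0.075 ]))
slip, z, tilt (array([-0.0094, -0.004 ,  0.0475]), np.float64(2.9), array([0.5209, 0.1907, 0.0737])) (array([-0.0097, -0.0033]), np.float64(3.47), array([0.5211, 0.19  , 0.074 ])) (array([-0.0095, -0.0039]), np.float64(2.99), array([0.521 , 0.1905, 0.0738])) (array([-0.0099, -0.0027]), np.float64(4.95), array([0.5213, 0.1894, 0.0743]))
```

```bash
python3 - <<'E'
from sil import *
im=cv2.imread("pics/cur.png"); o,p,r=state(); print(p, proj("scene",p+r.apply([L,0,0])),proj("scene",p+r.apply([L-.0097,.0006,-.004])), proj("scene",[.5184,.1905,.045]))
T=r.as_matrix(); B=np.c_[T[:,1],-T[:,2],-T[:,0]]
m=mask(im)
for s,z,t in((0,0,0),(0,-.004,0),(-.0097,-.0038,.038)):
    k=ren(R.from_rotvec(t*T[:,1])*R.from_matrix(B),p+r.apply([L+s,.0006,z]),0.)
    print(s,z,((k-m)[251:272,358:384]**2).sum())
    print("\n".join("".join("%d"%min(9,v*10) if v>0 else "." for v in a)+" "+"".join("#" if v else "." for v in b) for a,b in zip(k[248:268,358:384],m[248:268,358:384])))
E
```

```text
[0.5211035  0.18694714 0.12906622] [365.19348047 260.85795545] [367.92615196 259.37276168] [366.06842516 265.53664494]
0 0 46.898438
.......49999999991........ .........#########........
.......8999999998......... .........#########........
......19999999993......... .........########.........
......49999999990......... .........########.........
......8999999996.......... .........#######..........
......3999999993.......... .........#######..........
......699999999........... .........######...........
......999999964........... .........######...........
.....399999991............ ........######............
.....69999998............. ........######............
....099999993............. ........######............
....399999990............. ........#####.............
....69999996.............. .......######.............
....79999993.............. ........#####.............
....3999999............... ........####..............
.....699993............... ..........................
......3552................ ..........................
.......................... ......................
[... 1616 characters left out ...]
......199999991.......... .........######...........
.......39999999........... ........######............
.......69999996........... ........######............
.......89999993........... ........######............
.......99999990........... ........#####.............
.......9999998............ .......######.............
.......2999993............ ........#####.............
........26772............. ........####..............
.......................... ..........................
.......................... ..........................
.......................... ..........................
.......................... ..........................
.......................... ..........................
```

```bash
cat >> h.py <<'E'
RH2=RH*R.from_euler("y",-2.2,degrees=True); HOME2=HOME+RH.apply([0,0,.0004])
E
sed -i 's/HOME)\*/HOME2)*/; s/HOME+/HOME2+/; s/,RH,/,RH2,/' home.py
python3 home.py .042 2; python3 - <<'E'
from h import *
s=proj("scene",C0+.018*ax)
for h in(.002,.006,.0105): print(h,s-proj("scene",C0+h*ax))
E
```

```text
22.2 [ 3.  -2.3 54.4] [-1.07225762  0.76135989 -2.03979643] 0.1799061393723518
max step mm 6.5 deg 0.91
-0.09, -0.9, -0.11, 0.0062, -0.0012, -0.0015, 1.0,
-0.09, -0.9, -0.11, 0.0061, -0.0011, -0.0016, 1.0,
0.002 [ 2.13100521 -1.90803599]
0.006 [ 1.60479027 -1.43687707]
0.0105 [ 1.00762983 -0.90219732]
```

The ring-to-spindle parallax in the last cup picture is (2.0,-2.2) px. The model gives (2.1,-1.9) at 2 mm and (1.0,-0.9) at 10.5 mm, so the cup is home. The drift pivoted about 2° in the pads, so I tilt the tool back by that much to insert it upright.

Request:
carry_out --motion '[0,-0.9,-0.1,0.006,-0.0012,-0.0015,1,0,-0.9,-0.1,0.006,-0.0011,-0.0015,1,0,0,0,0,0,0,1]'

```text
time_s: 22.5
eef_pos: [0.5188, 0.1893, 0.1176]
eef_rot: [0.576, 0.419, 0.551, -0.435]
wrist_force: [0.2, 0.4, -1.6]
opening: 0.18
```

```bash
python3 home.py .039 1
```

```text
22.5 [ 0.7  0.  42.9] [ 0.16058735  0.384228   -1.61613594] 0.1802269082339629
max step mm 4.0 deg 0.32
-0.2, 0.19, -0.17, 0.0039, -0.0007, -0.0003, 1.0,
```

Aligned. I check the fit again with a picture here (not viewed), differentially against the hole.

Request:
carry_out --motion '[-0.2,0.2,-0.2,0.003,-0.0007,-0.0003,1]'

```text
time_s: 22.6
eef_pos: [0.5182, 0.1897, 0.1147]
eef_rot: [0.575, 0.418, 0.553, -0.434]
wrist_force: [-1.2, 0.0, -3.7]
opening: 0.179
```

```bash
python3 home.py .036 1; python3 - <<'E'
from sil import *
im=ctrl.camera("scene"); o,p,r=state(); print(p)
for y in(255,257): print("slip,z,tilt -> nose",current2(im,y))
T=r.as_matrix(); print("tool x",T[:,0].round(3))
m=mask(im); print("\n".join("".join("#" if v else "." for v in row) for row in m[248:272,356:382].astype(int)))
cv2.imwrite("pics/r8.png",cv2.resize(im[235:280,345:405],(800,600),interpolation=cv2.INTER_NEAREST))
E
```

```text
22.6 [ 0.1  0.5 40. ] [-1.2037032   0.00653    -3.71266519] 0.17860156025843651
max step mm 4.1 deg 0.05
0.05, -0.01, -0.0, 0.0041, -0.0002, 0.0003, 1.0,
[0.51747872 0.18953142 0.11383811]
slip,z,tilt -> nose (array([-0.0079, -0.0041,  0.0658]), np.float64(2.67), array([0.5174, 0.1915, 0.0569]))
slip,z,tilt -> nose (array([-0.0076, -0.0041,  0.0816]), np.float64(2.15), array([0.5174, 0.1916, 0.0566]))
tool x [ 0.009 -0.037 -0.999]
..........################
..........################
..........################
...........###############
............#########.###.
............########......
...........########.......
............#######.......
...........#######........
...........######.........
...........######.........
..........######..........
..........######..........
..........######..........
.........######...........
.........######...........
.........######...........
..........####............
..........................
..........................
..........................
..........................
..........................
..........................
```

View pics/r8.png

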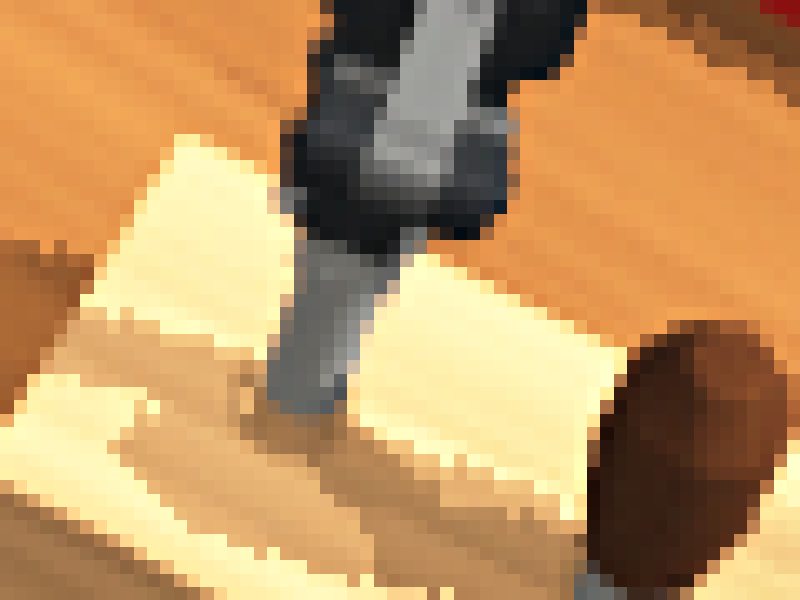

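The nose at crop (307,410) lines up with the dark hole around (292,428). I descend gently with a small correction and watch the force.

Request:
carry_out --motion '[0,0,0,0.002,0.0005,0.0007,1,0,0,0,0.002,0,0,1]'

```text
time_s: 22.85
eef_pos: [0.5182, 0.1888, 0.1095]
eef_rot: [0.574, 0.417, 0.554, -0.435]
wrist_force: [-0.2, -0.3, -2.6]
opening: 0.178
```

Request:
carry_out --motion '[0,0,0,0.0015,0,0,1,0,0,0,0.0015,0,0,1]'

```text
time_s: 23.05
eef_pos: [0.5184, 0.1884, 0.1062]
eef_rot: [0.574, 0.418, 0.554, -0.435]
wrist_force: [0.3, -0.6, -1.5]
opening: 0.18
```

Request:
carry_out --motion '[0,0,0,0.0015,0,0,1,0,0,0,0.0015,0,0,1]'

```text
time_s: 23.25
eef_pos: [0.5185, 0.1882, 0.1029]
eef_rot: [0.574, 0.418, 0.554, -0.435]
wrist_force: [0.6, 0.6, -2.4]
opening: 0.177
```

```bash
python3 home.py .025 1
```

```text
23.25 [ 0.4 -1.  28.2] [ 0.62676111  0.55436182 -2.36112591] 0.17749198520232712
max step mm 3.4 deg 0.13
0.03, -0.05, 0.11, 0.0032, -0.0001, -0.0012, 1.0,
```

Request:
carry_out --motion '[0,0,0,0.0015,0,-0.0004,1,0,0,0,0.0015,0,0,1]'

```text
time_s: 23.45
eef_pos: [0.5185, 0.1884, 0.0997]
eef_rot: [0.574, 0.418, 0.554, -0.435]
wrist_force: [-0.3, -0.8, -1.9]
opening: 0.176
```

Request:
carry_out --motion '[0,0,0,0.0015,0,0,1,0,0,0,0.0015,0,0,1]'

```text
time_s: 23.65
eef_pos: [0.5185, 0.1884, 0.0965]
eef_rot: [0.574, 0.418, 0.554, -0.435]
wrist_force: [-0.1, 0.0, -1.1]
opening: 0.177
```

Request:
carry_out --motion '[0,0,0,0.0015,0,0,1,0,0,0,0.0015,0,0,1]'

```text
time_s: 23.85
eef_pos: [0.5186, 0.1883, 0.0933]
eef_rot: [0.574, 0.418, 0.554, -0.435]
wrist_force: [0.1, 0.3, -1.8]
opening: 0.178
```

```bash
python3 home.py .01 1
```

```text
23.85 [ 0.5 -1.  18.6] [ 0.12357843  0.29313234 -1.84219366] 0.17789789229484224
max step mm 8.6 deg 0.11
0.03, -0.05, 0.1, 0.0085, -0.0002, -0.0014, 1.0,
```

It is in the hole with no contact force. I keep going down to the floor.

Request:
carry_out --motion '[0,0,0,0.002,0,-0.0002,1,0,0,0,0.002,0,0,1,0,0,0,0.002,0,0,1]'

```text
time_s: 24.15
eef_pos: [0.5186, 0.1882, 0.0868]
eef_rot: [0.574, 0.418, 0.554, -0.435]
wrist_force: [-0.2, 0.0, -2.1]
opening: 0.179
```

Request:
carry_out --motion '[0,0,0,0.002,0,0,1,0,0,0,0.002,0,0,1]'

```text
time_s: 24.35
eef_pos: [0.5186, 0.1881, 0.0824]
eef_rot: [0.574, 0.418, 0.554, -0.435]
wrist_force: [-0.1, -0.3, -1.4]
opening: 0.179
```

Request:
carry_out --motion '[0,0,0,0.0015,0,0,1,0,0,0,0.0015,0,0,1]'

```text
time_s: 24.55
eef_pos: [0.5186, 0.188, 0.079]
eef_rot: [0.574, 0.418, 0.554, -0.435]
wrist_force: [-0.1, 0.7, -2.1]
opening: 0.184
```

Request:
carry_out --motion '[0,0,0,0.0015,0,0,1,0,0,0,0.0015,0,0,1]'

```text
time_s: 24.75
eef_pos: [0.5186, 0.1878, 0.0757]
eef_rot: [0.574, 0.418, 0.554, -0.435]
wrist_force: [-0.1, 0.4, -3.1]
opening: 0.177
```

```bash
python3 home.py 0 1
```

```text
24.75 [ 0.5 -1.4  1. ] [-0.12434021  0.44437385 -3.07661538] 0.17726087072040186
max step mm 1.8 deg 0.12
0.03, -0.05, 0.1, 0.001, -0.0001, -0.0015, 1.0,
```

Request:
carry_out --motion '[0,0,0,0.001,0,-0.0005,1]'

```text
time_s: 24.85
eef_pos: [0.5185, 0.1883, 0.0746]
eef_rot: [0.574, 0.418, 0.554, -0.435]
wrist_force: [-0.2, -0.4, 3.7]
opening: 0.176
```

Request:
carry_out --motion '[0,0,0,0.001,0,0,1]'

```text
time_s: 24.95
eef_pos: [0.5188, 0.1882, 0.0745]
eef_rot: [0.574, 0.418, 0.554, -0.435]
wrist_force: [-5.2, -1.0, 13.9]
opening: 0.178
```

Request:
carry_out --motion '[0,0,0,0.001,0,0,1]'

```text
time_s: 25.05
eef_pos: [0.5188, 0.1882, 0.0745]
eef_rot: [0.574, 0.418, 0.554, -0.435]
wrist_force: [-4.3, -0.9, 8.5]
opening: 0.181
```

```bash
python3 home.py 0 1
```

```text
25.05 [ 0.7 -1.  -0.2] [-4.32369789 -0.93523168  8.51154328] 0.18099837780117178
max step mm 1.2 deg 0.13
0.04, -0.03, 0.12, -0.0002, -0.0004, -0.0011, 1.0,
```

The floor is felt at the same height as at the start, so there was no slip along the drift. I release and withdraw.

Request:
carry_out --motion '[0,0,0,-0.0005,-0.0004,0,0.3,0,0,0,0,0,0,0,0,0,0,0,0,0,0,0,0,0,0,0,0,0]'

```text
time_s: 25.45
eef_pos: [0.5197, 0.1884, 0.0762]
eef_rot: [0.575, 0.418, 0.553, -0.434]
wrist_force: [0.3, -0.0, -0.0]
opening: 0.503
```

Request:
carry_out --motion '[0,0,0,-0.02,0,0,0,0,0,0,-0.025,0,0,0,0,0,0,-0.03,0,0,0,0,0,0,-0.03,0,0,0,0,0,0,-0.03,0,0,0,0,0,0,0,0,0,0]'

```text
time_s: 26.05
eef_pos: [0.5171, 0.1932, 0.2141]
eef_rot: [0.574, 0.417, 0.554, -0.435]
wrist_force: [1.8, -0.9, 0.2]
opening: 0.499
```

```bash
python3 - <<'E'
from sil import *
o,p,r=state(); print(o["time_s"],p,o["opening"],o["wrist_force"])
s=ctrl.camera("scene"); 
m=mask(s); print("drift",fit(lambda q:ren(R.from_euler("z",q[2]),[q[0],q[1],.010],.035),[.518,.190,.27],[.003,.003,.05],m,(245,272,358,382)))
cv2.imwrite("pics/f9.png",cv2.resize(s[130:318,190:450],(780,564),interpolation=cv2.INTER_CUBIC))
E
```

```text
26.05 [0.51706339 0.19322333 0.21411331] 0.4992203129604169 [ 1.75614035 -0.92553733  0.16539866]
drift (array([0.51797585, 0.18983897, 0.26330625]), np.float64(6.5703020095825195))
```

View pics/f9.png

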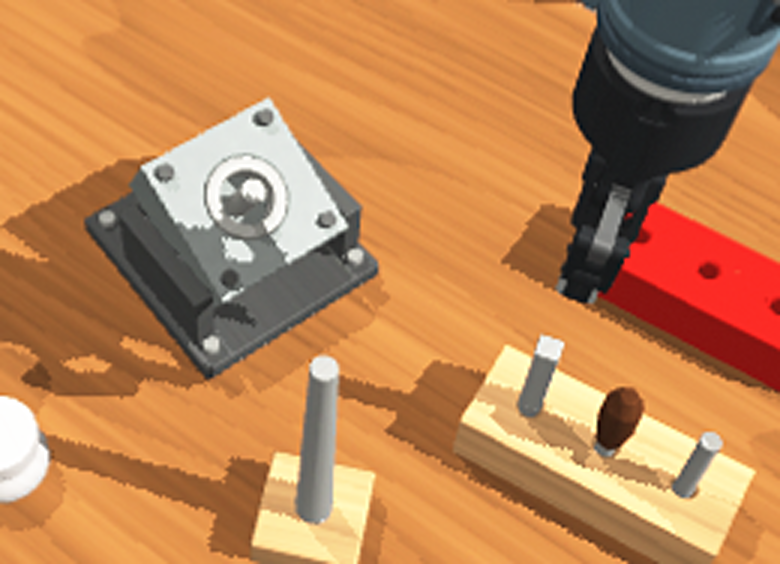

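The drift stands upright in its hole at crop (540,375), the other tools are undisturbed, the ring at (245,195) is seated evenly, and the gripper is clear.

```bash
python3 -c "
from bench import ctrl
print(ctrl.get_obs()['time_s'],ctrl.hand_in())"
```

```text
the job is handed in; nothing more can be done
26.1 None
```

The cup is fully home and the drift is back, nose-down, in the hole it came from. I handed the job in at 26.1 s of the 61 s allowed.

**What I did:** I took the square drift from the wooden stand and lined it up with the tilted bore. I worked the cup down with its nose by steady pushes on the rim rather than sharp taps. The pushes alternated between opposite sides at four places. I then lifted clear with the gripper half open.

**Checks that agreed:**
- **Cup seating:** all four places came to a hard stop under 17–21 N, against the 8–12 N that sinks it. Measured heights were 1.4 to 2.0 mm above the face, where home is 2 mm. The 0.6 mm spread fits an error of about 0.8° in my estimate of the bore axis.
- **Picture of the cup:** the offset between ring and spindle matched a rim height of about 2 mm, against about 10.5 mm at the start.
- **Cocking:** the worst side-to-side difference I measured was about 2.6 mm, roughly 3°, where about 4 mm (5.7°) would have spoilt it. I did not measure after every push.
- **Drift in the stand:** it touched the hole floor at its starting height. The final picture shows it upright within about 1 mm of its first position, with the other two tools in place.

**Checks that disagreed:**
- **Drift tilt:** the drift had turned about 2° in the pads when I checked it after the pushes. I corrected for that before putting it back. The pushes may therefore have been out of line with the bore by up to that much.
- **Slip reading:** the picture fit suggested the drift had slid 8–10 mm in the grip. The floor contact showed it had not.

I did not re-measure the oil bottle or the tin at the end.

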